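# Unload the filter-plate case

## Task

Press the release paddle so that the case springs open, then unload its stack. Lay the two steel filter plates flat on the drain rack, one squarely across the rods in each half, and pile the two white plastic spacer frames flat on the stand, one squarely on the other with both pushed right up against its back stop. The filter plates are brittle, so set them down gently, and leave the bottle, the cup and the scraper where they are.

Things in the scene. Friction and masses are not known exactly. Their poses are not given: they have to be found in the camera images.
- plate_case: Grey plastic clamshell case, fixed, 130 deep (x), 134 wide (y), 92 mm high shut, walls 30 mm high once open. Origin: centre of underside; x points from the latch (robot side) to the hinge, y left, z up. Hinge line along y at x = +65, z = 31 mm. In it, long sides along x, lies a stack, from the top: spacer frame, filter plate, spacer frame, filter plate.
- stack_floor (a point): Centre of the underside of the stack, which lies on two black ribs, 13 mm above the table and 8 mm above the inner floor; axes as the case. Black guide blocks, tops 33 mm above this, stand beside the spacers' four corners (72 mm of free length between front and rear ones) and at the rear end, none at the front. 29 mm is free beside each long side of a spacer.
- case_lid (a joint): Lid angle in rad: 0 shut and latched, 1.22 open at its stop, held there by a weak spring. The lid is a shell 61 mm deep. Open, its rim still leans 20 degrees forward over the rear half of the case (free edge 153 mm above the table, 44 mm ahead of the hinge), so hand and plates must come and go on a slant: in from above the front of the case, out up and forward.
- release_top (a point): Middle of the upper face of the release paddle, a ribbed steel plate 36 wide, 31 mm long, at the front of the case, 24 mm above the table. Pressed down 5 to 8 mm here (4 to 7 N) it rocks the hook off the lid's lip and the lid springs up; let go, it returns. The lid's front edge lies 33 mm behind this point and swings up and back.
- spacer_top_mid (a point): Centre of the upper spacer, a white plastic ladder-shaped frame (two windows) 100 long (x), 68 wide (y), 16 mm thick (z), 0.14 to 0.22 kg. It overhangs the filter plates by 5 mm all round. Grasp across its width.
- spacer_low_mid (a point): Centre of the lower spacer, identical to the upper one.
- filter_top_mid (a point): Centre of the upper filter plate, a solid steel-framed plate with a rough grey sintered middle and a small port at each end, 90 long (x), 58 wide (y), 20 mm thick (z), 0.32 to 0.50 kg. Grasp across its width.
- filter_low_mid (a point): Centre of the lower filter plate, identical to the upper one; it lies on the ribs.
- drain_rack: Steel drain rack, fixed: two 8 mm rods along y, 196 long, 60 mm apart, tops 30 mm above the table, over a drip tray (106 by 206 mm); end bars and a slightly lower middle bar mark its halves. Origin: centre of underside; x away from the robot. A plate lies across both rods, long side along x, centre at x = 0, y = +50 or -50 mm, 40 mm above the table.
- pile_stand: Aluminium stand, fixed: foot 120 by 90 mm, bed 44 wide (y), 28 mm high, so that fingers pass on both sides of a spacer, and at the far end a back stop 64 wide, 66 mm high, front face at x = +50 mm. Origin: centre of underside; x towards the stop, y left. A spacer butted against the stop has its centre at x = 0, y = 0, the two 36 and 52 mm above the table.
- capped_bottle: Brown bottle, 68 mm wide, 118 mm high, with a screw cap, standing behind the work; leave alone. Origin: centre of its underside.
- cup: Plain steel cup, 65 mm wide, 66 mm high, standing behind the case; leave alone. Origin: centre of its underside.
- scraper_l: Flat hand scraper, 115 by 56 by 9 mm, lying behind the drain rack; leave alone. Origin: centre of its underside.
Things that resemble listed ones, but are neither listed nor needed, are in the scene too. There is more than one size of the pile_stand; the one meant has the size given above.

How it is judged:
By the outcome, as a careful person would: the job done as asked, in the order asked, and still so for the second after the job is handed in, with the robot touching nothing.
It also fails if it takes over 72 s, if anything falls off the work surface, if the arm or the gripper's body presses on something with over 40 N, if the wrist force passes 120 N, or if a joint passes its speed limit or range.

## Robot

A 6-joint arm with a two-finger parallel gripper is mounted at the origin on a cart in front of the work surface, level with it; the furniture and walls round the work are solid. World frame = base frame: x ahead of the robot, y to its left, z up, the work surface at z = 0. Lengths are in mm, angles in rad, forces in N, time in s.
With the tool pointing down it reaches from about 350 to 975 mm from the base axis. Payload 7.1 kg.
Tool frame: the origin (TCP) lies at the centre of the arm's flange, where the gripper is bolted on; the fingertips stand 182 mm ahead of it and the grasp point (between the pads) lies 163 mm ahead of it; z points along the fingers, y is the line along which they close (so a half turn about z gives the same grasp; the last joint's range is limited). The gripper opens to 88 mm and grips with 3 to 60 N. Pads are 20 mm wide; open, the fingers measure 115 mm over their backs; the gripper's body (75 mm by 178 mm) begins 61 mm behind the grasp point.
Start: joints at [1.199, 0.423, 1.63, -0, 1.089, -0.019], TCP at [215.922, 586.501, 404.675] pointing down, gripper open.
Joint ranges: [-3, 3], [-0.9, 2.11], [0.09, 2.58], [-1.31, 4.45], [0.11, 2.69], [-2.54, 2.54]. Speed limits (rad/s): [2.39, 2.39, 3.01, 3.14, 3.14, 3.14].

## Interface

Orientations are given as a rotation vector (axis times angle).
In Python, from workcell import readout, get_image, ctrl gives the robot as it stands.
- The arm moves only by the tool step_arm, never from a script. Its argument "targets" is a list that holds one entry, the list of rows, each a list of 7 numbers: the shift along the world's x, y, z as a fraction of full scale, then the turn, a rotation vector about the world's x, y, z as a fraction of full scale, then the opening, from 0 (shut) to 1 (fully open). In form: [[[dx, dy, dz, wx, wy, wz, claw], ...]]. A call has exactly 5 rows; each row shifts and turns the commanded pose from where the row before left it; what a row does not reach is not made up. Full scale, the value 1, is 0.05 m for a shift and 4 degrees for a turn. A row lasts 1/8 s, in which the tool goes at most 62.5 mm and 10.7 degrees, less where a joint would pass 70% of its speed; a pose out of reach is approached as far as the arm can. A call with a number of a shift or a turn outside -1 to 1 is refused whole. A call with a gripper value outside its range is refused whole. The fingers move at their own pace and stop on an object; the grip force is fixed at half the most. Time passes only in rows, so rows that do not move let the fingers close, or fill a call up. It gives the time, the measured TCP pose, the force, the opening and the grip force at its end, in the units of the state.
- readout.get_obs(): the state, without advancing time (a new reading comes with each control period).
- get_image(name): name is "scene" or "top"; returns a dict with "pixels" (384x512x3 uint8, red, green, blue), "intrinsics" (3x3 intrinsics, pixels), "extrinsics" (4x4, takes a point from world to camera coordinates). Camera axes: x right, y down, z forward; pixel columns grow to the right and rows downward; lengths in mm; the calibration is good to about 2 mm. A picture is of the moment at which its call begins. There is no depth.
- ctrl.close_job(): hands the job in; it is judged then, once.
The state is a dict: "t": time; "qpos": joint angles; "qvel": joint speeds; "joint_torque": joint torques, N m; "ee_pos": TCP position; "orientation": TCP orientation; "ft_force": force on the tool from outside, world axes, zero at the start; "moment": the same for the moment, N m; "width": finger opening in mm; "grasp_force": force on a finger pad.
Only numpy, scipy, OpenCV 4.12 (cv2) and the standard library are available. Lean on these libraries where they do the work, as an engineer would, in place of code of your own. Each camera call takes 0.05 s, during which the arm holds its last target. There are 200 camera calls.

## Working session

There is one attempt and no reset: what is moved stays moved. The work goes in short steps, Python scripts to look and compute and a tool call to move; the robot and the scene stay as the last step left them, time stands still between calls to the robot, and variables do not carry over. Pictures are saved under pics/ and viewed, at most 10 in all, crops included, and the job is handed in when it is done.

Besides the shell and the picture viewer there is one more tool, called after "Request:" as name([rows], argument=value, ...), one row to a line, values as JSON. step_arm: Moves the arm, as the interface text tells. Shift numbers are shares of 0.05 m and turn numbers shares of 4 degrees, none past 1 either way. Its arguments: {"type":"object","properties":{"targets":{"type":"array"}},"required":["targets"]}

```bash
mkdir -p pics; ls
python3 - <<'E'
from workcell import readout,get_image
import cv2,numpy as np
o=readout.get_obs();print({k:np.round(v,3) for k,v in o.items()})
for n in("scene","top"):
    d=get_image(n);cv2.imwrite(f"pics/{n}0.png",d["pixels"][:,:,::-1]);np.savez(f"{n}0.npz",**d)
    print(n,np.round(d["intrinsics"],1).tolist(),np.round(d["extrinsics"],3).tolist())
E
```

```text
pics
{'t': np.float64(0.0), 'qpos': array([ 1.199,  0.424,  1.631, -0.   ,  1.089, -0.019]), 'qvel': array([-0.002, -0.003, -0.001, -0.   ,  0.001, -0.   ]), 'joint_torque': array([-4.0000e-03, -5.4463e+01, -2.7365e+01,  6.4000e-02,  2.3000e-02,
       -0.0000e+00]), 'ee_pos': array([215.818, 586.25 , 403.912]), 'orientation': array([-5.510e-01, -3.093e+00,  2.000e-03]), 'ft_force': array([0.547, 0.37 , 0.556]), 'moment': array([-0.039, -0.014, -0.038]), 'grasp_force': np.float64(0.0), 'width': np.float64(87.676)}
scene [[367.3, 0.0, 256.3], [0.0, 367.3, 191.1], [0.0, 0.0, 1.0]] [[0.883, -0.468, 0.02, -465.001], [-0.178, -0.374, -0.91, 230.139], [0.433, 0.8, -0.414, 525.781], [0.0, 0.0, 0.0, 1.0]]
top [[443.9, 0.0, 261.8], [0.0, 443.9, 187.9], [0.0, 0.0, 1.0]] [[0.029, -1.0, -0.001, 99.969], [-0.997, -0.029, -0.076, 625.477], [0.076, 0.003, -0.997, 974.185], [0.0, 0.0, 0.0, 1.0]]
```

View pics/top0.png

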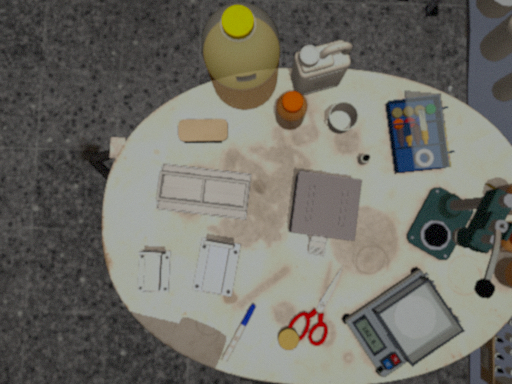

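View pics/scene0.png

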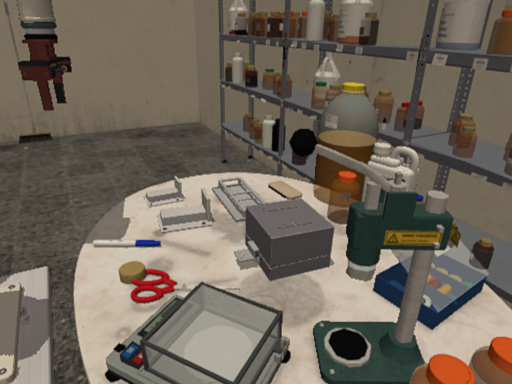

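Top view: the case is at px (325,205) with its paddle at (317,245), and the rack is at (203,190). 
Possible mix-ups: the stand could be the large one at (217,266) or the small one at (154,271). By size (about 58x40 px, i.e. 120x90 mm) it's the large one. The rack could be confused with the scraper at (203,129), and the case with the blue box at (418,132) or the scale at (405,320). I'll check the choice in a close crop.

```bash
cat > h.py <<'E'
import numpy as np,cv2
from workcell import readout,get_image
def snap(n,f=None):
    d=get_image(n)
    if f: cv2.imwrite(f"pics/{f}.png",d["pixels"][:,:,::-1])
    return d
def ray(d,px,z):
    K,E=np.array(d["intrinsics"]),np.array(d["extrinsics"]);R,t=E[:3,:3],E[:3,3]
    px=np.atleast_2d(px).astype(float);v=np.c_[px,np.ones(len(px))]@np.linalg.inv(K).T@R
    c=-R.T@t;return c+v*((z-c[2])/v[:,2])[:,None]
def proj(d,P):
    K,E=np.array(d["intrinsics"]),np.array(d["extrinsics"])
    c=np.atleast_2d(P)@E[:3,:3].T+E[:3,3];u=c@K.T;return u[:,:2]/u[:,2:]
def crop(d,x0,y0,w,h,s,f):
    im=d["pixels"][y0:y0+h,x0:x0+w,::-1];cv2.imwrite(f"pics/{f}.png",cv2.resize(im,None,fx=s,fy=s,interpolation=cv2.INTER_CUBIC))
E
python3 - <<'E'
from h import *
d=np.load("top0.npz");crop(d,145,155,225,150,3.5,"crop1")
E
```

```text
(no output)
```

View pics/crop1.png

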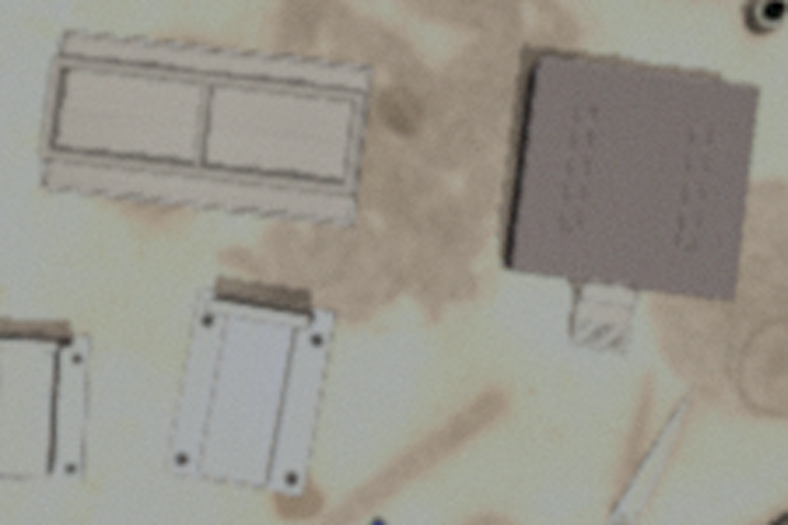

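The crop confirms it: the stand is the full-size one, with foot holes at crop (207,320), (316,340), (181,459) and (291,478). The lid corners are at crop (538,52), (757,88), (733,299) and (508,268), the paddle is at about (603,325), and the tray corners are at (63,33), (371,68), (355,222) and (42,187).

Run:
```python
from h import *
d=dict(np.load("top0.npz"));im=d["pixels"]
f=lambda L:np.array(L)/3.5+[145,155]-0.36
def rep(n,L,z):
    P=ray(d,f(L),z);c=P.mean(0);e=[np.linalg.norm(P[i]-P[(i+1)%len(P)]).round(1) for i in range(len(P))]
    print(n,c.round(1),e,[np.degrees(np.arctan2(*(P[(i+1)%4]-P[i])[1::-1])).round(1) for i in range(len(P))] if len(P)==4 else '')
rep("lid",[(538,52),(757,88),(733,299),(508,268)],92)
rep("tray",[(63,33),(371,68),(355,222),(42,187)],3)
rep("frame",[(52,65),(362,98),(352,188),(45,152)],26)
rep("holes",[(207,320),(316,340),(291,478),(181,459)],6)
rep("foot",[(205,292),(333,312),(300,494),(172,474)],6)
rep("bed",[(226,318),(295,325),(268,485),(200,474)],28)
rep("stoptop",[(217,279),(312,293),(311,312),(217,300)],66)
rep("paddle",[(578,287),(637,292),(625,353),(570,343)],24)
hsv=cv2.cvtColor(im,cv2.COLOR_RGB2HSV)
def rect(n,m,roi,z):
    k=np.zeros(m.shape,np.uint8);x,y,w,h=roi;k[y:y+h,x:x+w]=m[y:y+h,x:x+w];k=cv2.morphologyEx(k,cv2.MORPH_OPEN,np.ones((3,3)))
    k=cv2.morphologyEx(k,cv2.MORPH_CLOSE,np.ones((5,5)))
    c=max(cv2.findContours(k,0,1)[0],key=cv2.contourArea);r=cv2.minAreaRect(c);b=cv2.boxPoints(r)
    P=ray(d,b,z);e=P[1]-P[0];g=P[2]-P[1];print(n,b.round(1).tolist(),P.mean(0).round(1),np.linalg.norm(e).round(1),np.linalg.norm(g).round(1),np.degrees(np.arctan2(e[1],e[0])).round(2))
b=cv2.GaussianBlur(im,(5,5),0).astype(int)
print(b[205,325],b[266,217],b[280,280],b[190,180])
rect("lid",((b.sum(2)<390)*255).astype(np.uint8),(275,160,100,90),92)
rect("stand",((b[:,:,2]-b[:,:,0]>2)*255).astype(np.uint8),(180,230,70,80),10)
```

```text
lid [585.1 -16.7  92. ] [np.float64(132.9), np.float64(126.8), np.float64(134.6), np.float64(130.5)] [np.float64(-97.7), np.float64(174.2), np.float64(83.9), np.float64(-6.5)]
tray [612.9 250.7   3. ] [np.float64(204.3), np.float64(101.6), np.float64(206.0), np.float64(102.1)] [np.float64(-94.9), np.float64(175.9), np.float64(85.3), np.float64(-5.1)]
frame [612.3 250.9  26. ] [np.float64(200.5), np.float64(58.1), np.float64(198.0), np.float64(56.1)] [np.float64(-94.4), np.float64(175.5), np.float64(85.0), np.float64(-1.9)]
holes [437.8 216.9   6. ] [np.float64(71.8), np.float64(89.4), np.float64(71.9), np.float64(90.2)] [np.float64(-98.6), np.float64(171.6), np.float64(82.0), np.float64(-8.4)]
foot [441.9 214.6   6. ] [np.float64(84.1), np.float64(117.9), np.float64(83.3), np.float64(118.1)] [np.float64(-97.1), np.float64(171.5), np.float64(82.9), np.float64(-8.1)]
bed [439.4 215.6  28. ] [np.float64(44.0), np.float64(101.2), np.float64(43.4), np.float64(98.6)] [np.float64(-94.1), np.float64(172.3), np.float64(82.6), np.float64(-7.4)]
stoptop [506.6 203.8  66. ] [np.float64(58.7), np.float64(11.5), np.float64(57.8), np.float64(12.7)] [np.float64(-96.7), np.float64(178.9), np.float64(84.4), np.float64(2.2)]
paddle [496.8  -7.9  24. ] [np.float64(37.7), np.float64(39.3), np.float64(35.4), np.float64(35.8)] [np.float64(-93.2), np.float64(169.9), np.float64(81.4), np.float64(-7.0)]
[120 112 109] [164 168 172] [163 156 139] [164 159 151]
lid [[283.8999938964844, 233.1999969482422], [291.79998779296875, 165.8000030517578], [363.0, 174.10000610351562], [355.1000061035156, 241.5]] [588.2 -11.7  92. ] 142.1 150.4 -5.21
stand [[193.5, 288.1000061035156], [201.5, 240.10000610351562], [237.5, 246.10000610351562], [229.5, 294.1000061035156]] [441.9 217.2  10. ] 108.3 82.5 -7.27
```

```bash
cat >> h.py <<'E'
from scipy.spatial.transform import Rotation as Rn
FR={"case":(585,-16.7,-6.5),"rack":(612.6,250.8,-5.0),"stand":(438.5,216,-8.2)}
def w(fr,x,y,z):
    X,Y,a=FR[fr];a=np.radians(a);return np.array([X+x*np.cos(a)-y*np.sin(a),Y+x*np.sin(a)+y*np.cos(a),z])
def R_t(yaw,th):
    a,t=np.radians([yaw,th]);z=np.array([np.sin(t)*np.cos(a),np.sin(t)*np.sin(a),-np.cos(t)]);y=np.array([-np.sin(a),np.cos(a),0]);return np.c_[np.cross(y,z),y,z]
def go(fr,x,y,z,th=24,ahead=163,yaw=None,base=None):
    """units still to go so that the point `ahead` of TCP is at (x,y,z) in frame fr"""
    R=R_t(FR[fr][2] if yaw is None else yaw,th);o=readout.get_obs()
    p=w(fr,x,y,z)-ahead*R[:,2];b=o["ee_pos"] if base is None else base
    print("units",((p-b)/50).round(3),"turn",(Rn.from_matrix(R@Rn.from_rotvec(o["orientation"]).as_matrix().T).as_rotvec()/np.radians(4)).round(3),"tcp",p.round(1))
E
python3 -c "
from h import *
go('case',-89,0,60,ahead=182)
R=R_t(-6.5,0);o=readout.get_obs();print((Rn.from_matrix(R@Rn.from_rotvec(o['orientation']).as_matrix().T).as_rotvec()/np.radians(4)).round(3))"
```

```text
units [  4.143 -11.691  -3.555] turn [-1.371 -5.856  3.383] tcp [423.    1.8 226.3]
[ 0.018 -0.005  3.429]
```

Request:
step_arm([
  [[0.276, -0.78, 0, -0.0914, -0.39, 0.2255, 0], [0.276, -0.78, 0, -0.0914, -0.39, 0.2255, 0], [0.276, -0.78, 0, -0.0914, -0.39, 0.2255, 0], [0.276, -0.78, 0, -0.0914, -0.39, 0.2255, 0], [0.276, -0.78, 0, -0.0914, -0.39, 0.2255, 0]],
])

```text
t: 0.72
ee_pos: [285.1, 390.2, 404.4]
orientation: [0.409, 2.973, -0.012]
ft_force: [-0.1, -0.3, 0.7]
width: 41.3
grasp_force: 0.0
```

Request:
step_arm([
  [[0.276, -0.78, -0.2, -0.0914, -0.39, 0.2255, 0], [0.276, -0.78, -0.2, -0.0914, -0.39, 0.2255, 0], [0.276, -0.78, -0.2, -0.0914, -0.39, 0.2255, 0], [0.276, -0.78, -0.2, -0.0914, -0.39, 0.2255, 0], [0.276, -0.78, -0.2, -0.0914, -0.39, 0.2255, 0]],
])

```text
t: 1.35
ee_pos: [354.1, 195.3, 354.4]
orientation: [0.276, 2.848, -0.022]
ft_force: [1.0, 0.4, -0.6]
width: 0.7
grasp_force: 0.0
```

Request:
step_arm([
  [[0.276, -0.78, -0.4, -0.0914, -0.39, 0.2255, 0], [0.276, -0.78, -0.4, -0.0914, -0.39, 0.2255, 0], [0.276, -0.78, -0.5, -0.0914, -0.39, 0.2255, 0], [0.276, -0.78, -0.6, -0.0914, -0.39, 0.2255, 0], [0.276, -0.78, -0.6, -0.0914, -0.39, 0.2255, 0]],
])

```text
t: 1.98
ee_pos: [431.5, 6.3, 243.2]
orientation: [0.159, 2.744, -0.051]
ft_force: [6.3, 6.1, 1.5]
width: 0.4
grasp_force: 0.0
```

```bash
python3 -c "
from h import *
go('case',-89,0,60,ahead=182);go('case',-89,0,28,ahead=182);o=readout.get_obs();print(o['t'],o['ee_pos'],o['ft_force'],o['width'])"
```

```text
units [-0.171 -0.091 -0.338] turn [ 0.155 -0.378  0.08 ] tcp [423.    1.8 226.3]
units [-0.171 -0.091 -0.978] turn [ 0.155 -0.378  0.08 ] tcp [423.    1.8 194.3]
1.975 [431.54725348   6.3013778  243.15383727] [6.29837341 6.13130082 1.5155628 ] 0.39233506969432363
```

Request:
step_arm([
  [[0, 0, 0, 0, 0, 0, 0], [0, 0, -0.2, 0, 0, 0, 0], [0, 0, -0.2, 0, 0, 0, 0], [0, 0, -0.1, 0, 0, 0, 0], [0, 0, 0, 0, 0, 0, 0]],
])

```text
t: 2.6
ee_pos: [438.4, 13.7, 229.5]
orientation: [0.162, 2.754, -0.065]
ft_force: [-0.4, -0.7, 0.7]
width: 0.3
grasp_force: 0.0
```

```bash
python3 -c "
from h import *
go('case',-89,0,28,ahead=182);d=snap('scene');crop(d,180,150,200,150,4,'pre')"
```

```text
units [-0.308 -0.24  -0.704] turn [ 0.272 -0.535  0.131] tcp [423.    1.8 194.3]
```

View pics/pre.png

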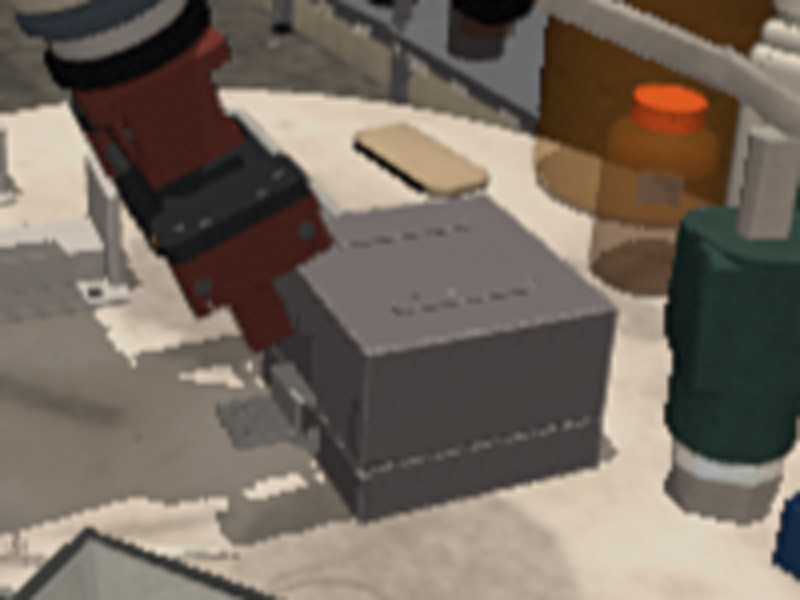

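The crop shows the closed fingers at about (270,335), left of the paddle (255,415) and close to the lid's front face. I'll fix the sideways offset and the turn, then go down.

Request:
step_arm([
  [[-0.15, -0.12, 0, 0.136, -0.268, 0.065, 0], [-0.15, -0.12, 0, 0.136, -0.268, 0.065, 0], [0, 0, -0.2, 0, 0, 0, 0], [0, 0, -0.2, 0, 0, 0, 0], [0, 0, 0, 0, 0, 0, 0]],
])

```text
t: 3.28
ee_pos: [437.6, 13.1, 231.0]
orientation: [0.164, 2.749, -0.068]
ft_force: [-0.0, 0.1, -0.0]
width: 0.3
grasp_force: 0.0
```

```bash
python3 -c "
from h import *
go('case',-89,0,28,ahead=182);print(readout.get_obs()['ft_force'])"
```

```text
units [-0.291 -0.227 -0.735] turn [ 0.304 -0.467  0.162] tcp [423.    1.8 194.3]
[-0.02550101  0.07114939 -0.03913924]
```

```bash
python3 -c "
from h import *
o=readout.get_obs();print(o['qpos'].round(3),o['joint_torque'].round(1))"
```

```text
[ 0.026  0.453  2.233 -0.827  0.108 -0.617] [  0.1 -39.9 -11.6  -0.6  -0.7   0.6]
```

Joint 5 is on its lower limit, so a forward tilt of 24° can't be reached this close in. I'll press with about 10° of tilt.

```bash
python3 -c "
from h import *
go('case',-100,0,50,th=8,ahead=182)"
```

```text
units [ 0.458 -0.313 -0.016] turn [0.777 3.504 0.112] tcp [460.5  -2.5 230.2]
```

Request:
step_arm([
  [[0.03, -0.05, 0.1, 0.16, 0.7, 0.022, 0], [0.11, -0.06, 0, 0.16, 0.7, 0.022, 0], [0.11, -0.06, 0, 0.16, 0.7, 0.022, 0], [0.11, -0.06, 0, 0.16, 0.7, 0.022, 0], [0.11, -0.08, -0.1, 0.16, 0.7, 0.022, 0]],
])

```text
t: 3.9
ee_pos: [460.9, -2.4, 229.8]
orientation: [0.172, 2.978, -0.021]
ft_force: [-0.3, 0.0, 0.6]
width: 0.5
grasp_force: 0.0
```

```bash
python3 -c "
from h import *
go('case',-100,0,50,th=8,ahead=182);go('case',-100,0,26,th=8,ahead=182);print(readout.get_obs()['qpos'].round(3))"
```

```text
units [-0.009 -0.002  0.009] turn [0.1   0.264 0.034] tcp [460.5  -2.5 230.2]
units [-0.009 -0.002 -0.471] turn [0.1   0.264 0.034] tcp [460.5  -2.5 206.2]
[-0.026  0.479  2.126 -0.051  0.379 -1.435]
```

Request:
step_arm([
  [[0, 0, -0.2, 0.1, 0.26, 0, 0], [0, 0, -0.2, 0, 0, 0, 0], [0, 0, -0.12, 0, 0, 0, 0], [0, 0, -0.06, 0, 0, 0, 0], [0, 0, -0.04, 0, 0, 0, 0]],
])

```text
t: 4.53
ee_pos: [459.8, -2.3, 197.9]
orientation: [0.174, 2.999, -0.015]
ft_force: [-5.3, 1.9, 8.6]
width: 0.7
grasp_force: 5.0
```

Run:
```python
from h import *
o=readout.get_obs();print(o['ee_pos'],o['ft_force'],o['qpos'].round(3))
go('case',-100,0,26,th=8,ahead=182)
a=cv2.imread("pics/top0.png").astype(int);d=snap("top","top1");b=d["pixels"][:,:,::-1].astype(int)
print(np.abs(a-b)[165:240,290:360].mean())
from scipy.optimize import least_squares
# FK fit
Q=[([1.199,.423,1.63,0,1.089,-.019],[215.922,586.501,404.675]),([.026,.453,2.233,-.827,.108,-.617],[437.6,13.1,231.0]),([-.026,.479,2.126,-.051,.379,-1.435],[460.9,-2.4,229.8]),(o['qpos'],o['ee_pos'])]
def fk(p,q):
    L1,L2,L3,h,a0,dd,e=p;ry=lambda a:Rn.from_euler('y',a).as_matrix();rz=lambda a:Rn.from_euler('z',a).as_matrix()
    R2=ry(q[1]);R3=R2@ry(q[2]);R5=R3@rz(q[3])@ry(q[4])
    return rz(q[0])@(np.array([a0,dd,h])+R2@[0,0,L1]+R3@[e,0,L2]+R5@[0,0,L3])
s=least_squares(lambda p:np.r_[np.concatenate([fk(p,q)-x for q,x in Q]),(p-[450,400,100,150,0,0,0])*.003],[450,400,100,150,0,0,0])
print(s.x.round(1),[(fk(s.x,q)-x).round(1).tolist() for q,x in Q])
```

```text
[459.79601318  -2.34621749 197.87623897] [-5.34846561  1.87789503  8.55590541] [-0.027  0.55   2.127 -0.044  0.328 -1.442]
units [ 0.014 -0.003  0.167] turn [ 0.023 -0.026  0.038] tcp [460.5  -2.5 206.2]
17.968190476190475
[5.623e+02 4.850e+02 1.279e+02 3.134e+02 3.000e-01 1.190e+01 7.750e+01] [[-0.0, -0.0, 0.0], [-0.0, 0.1, 0.1], [0.1, -0.1, -0.1], [-0.0, 0.0, 0.0]]
```

```bash
cat >> h.py <<'E'
from scipy.optimize import least_squares
PK=[562.3,485.0,127.9,313.4,0.3,11.9,77.5]
LO=np.array([-3,-.9,.09,-1.31,.11,-2.54]);HI=np.array([3,2.11,2.58,4.45,2.69,2.54])
def fk(q):
    L1,L2,L3,h,a0,dd,e=PK;ry=lambda a:Rn.from_euler('y',a).as_matrix();rz=lambda a:Rn.from_euler('z',a).as_matrix()
    R2=ry(q[1]);R3=R2@ry(q[2]);R5=R3@rz(q[3])@ry(q[4])
    return rz(q[0])@(np.array([a0,dd,h])+R2@[0,0,L1]+R3@[e,0,L2]+R5@[0,0,L3]),rz(q[0])@R5@rz(q[5])
E
python3 - <<'E'
from h import *
o=readout.get_obs();p,R=fk(o['qpos']);M=Rn.from_rotvec(o['orientation']).as_matrix()
C=R.T@M;print("tool offset",Rn.from_matrix(C).as_rotvec().round(3))
def ik(fr,x,y,z,th,q4=0):
    T=R_t(FR[fr][2],th);P=w(fr,x,y,z)-163*T[:,2];best=9e9
    for fl in(0,1):
        G=T@Rn.from_euler('z',180*fl,degrees=True).as_matrix()
        def f(q):
            p,R=fk(q);return np.r_[(p-P)/100,(G.T@R@C-np.eye(3)).ravel()]
        for q6 in(-1.5,0,1.5):
            s=least_squares(f,np.clip([0.1,.5,1.9,q4,.4,q6],LO+.03,HI-.03),bounds=(LO+.02,HI-.02))
            if s.cost<best:best,q,F=s.cost,s.x,fl
    return best,q.round(2),F
for q4 in(0,3.1):
  for a in [("case",0,0,77),("case",0,0,29),("case",-10,0,77),("case",-100,0,150),("stand",0,0,36),("stand",0,0,90),("rack",0,50,43),("rack",0,-50,43)]:
    r=[]
    for th in(0,8,12,16,20,24):
        c,q,F=ik(*a,th,q4);r.append(f"{th}:{'ok' if c<1e-5 else 'X'}{q[4]:.2f}f{F}")
    print(q4,a,r)
E
```

```text
tool offset [-0.    -0.     1.571]
0 ('case', 0, 0, 77) ['0:ok0.74f0', '8:ok0.54f0', '12:ok0.44f1', '16:ok0.34f1', '20:ok0.23f0', '24:ok0.13f0']
0 ('case', 0, 0, 29) ['0:ok0.65f1', '8:ok0.45f1', '12:ok0.35f0', '16:ok0.24f0', '20:ok0.13f0', '24:X0.13f1']
0 ('case', -10, 0, 77) ['0:ok0.73f0', '8:ok0.53f1', '12:ok0.43f1', '16:ok0.33f0', '20:ok0.22f0', '24:X0.13f0']
0 ('case', -100, 0, 150) ['0:ok0.78f0', '8:ok0.60f0', '12:ok0.51f0', '16:ok0.41f1', '20:ok0.31f1', '24:ok0.21f0']
0 ('stand', 0, 0, 36) ['0:ok0.53f0', '8:ok0.38f0', '12:ok0.31f0', '16:ok0.26f0', '20:ok0.25f0', '24:X0.28f0']
0 ('stand', 0, 0, 90) ['0:ok0.65f0', '8:ok0.50f0', '12:ok0.43f0', '16:ok0.37f0', '20:ok0.33f0', '24:ok0.32f0']
0 ('rack', 0, 50, 43) ['0:ok0.82f1', '8:ok0.65f0', '12:ok0.57f1', '16:ok0.49f0', '20:ok0.43f0', '24:ok0.38f0']
0 ('rack', 0, -50, 43) ['0:ok0.75f0', '8:ok0.57f1', '12:ok0.48f0', '16:ok0.40f0', '20:ok0.32f0', '24:ok0.26f0']
3.1 ('case', 0, 0, 77) ['0:ok0.74f0', '8:ok0.54f1', '12:ok0.44f1', '16:ok0.34f1', '20:ok0.23f0', '24:ok0.13f1']
3.1 ('case', 0, 0, 29) ['0:ok0.65f1', '8:ok0.45f1', '12:ok0.35f1', '16:ok0.24f0', '20:ok0.13f1', '24:X0.13f1']
3.1 ('case', -10, 0, 77) ['0:ok0.73f0', '8:ok0.53f1', '12:ok0.43f1', '16:ok0.33f1', '20:ok0.22f1', '24:X0.13f1']
3.1 ('case', -100, 0, 150) ['0:ok0.78f1', '8:ok0.60f1', '12:ok0.51f1', '16:ok0.41f1', '20:ok0.31f1', '24:ok0.21f0']
3.1 ('stand', 0, 0, 36) ['0:ok0.53f1', '8:ok0.38f0', '12:ok0.31f0', '16:ok0.26f0', '20:ok0.25f0', '24:X0.28f0']
3.1 ('stand', 0, 0, 90) ['0:ok0.65f1', '8:ok0.50f0', '12:ok0.43f0', '16:ok0.37f0', '20:ok0.33f0', '24:ok0.32f0']
3.1 ('rack', 0, 50, 43) ['0:ok0.82f1', '8:ok0.65f1', '12:ok0.57f1', '16:ok0.49f1', '20:ok0.43f0', '24:ok0.38f0']
3.1 ('rack', 0, -50, 43) ['0:ok0.75f1', '8:ok0.57f1', '12:ok0.48f0', '16:ok0.40f0', '20:ok0.32f0', '24:ok0.26f0']
```

View pics/top1.png

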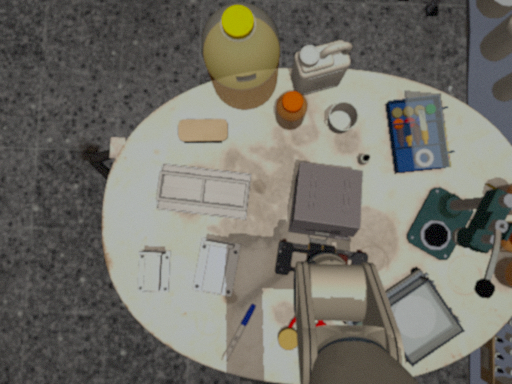

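Request:
step_arm([
  [[0, 0, 0.4, 0, 0, 0, 0.5], [-0.2, 0, 0.7, 0, 0, 0, 1], [-0.2, 0, 0.7, 0, 0, 0, 1], [0, 0, 0.7, 0, 0, 0, 1], [0, 0, 0, 0, 0, 0, 1]],
])

```text
t: 5.2
ee_pos: [441.5, -2.5, 325.3]
orientation: [0.174, 2.991, -0.014]
ft_force: [-0.2, 0.1, 0.3]
width: 47.1
grasp_force: 0.0
```

Run:
```python
from h import *
d=snap("top");np.savez("top2.npz",**d);e=snap("scene");np.savez("scene2.npz",**e)
a=d["pixels"][150:270,275:390,::-1];b=e["pixels"][140:300,210:370,::-1]
f=lambda i,s:cv2.resize(i,s,interpolation=cv2.INTER_CUBIC)
cv2.imwrite("pics/open.png",np.hstack([f(a,(460,480)),f(b,(340,340*1))if 0 else cv2.copyMakeBorder(f(b,(340,340)),0,140,0,0,0)]))
```

```text
(no output)
```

View pics/open.png

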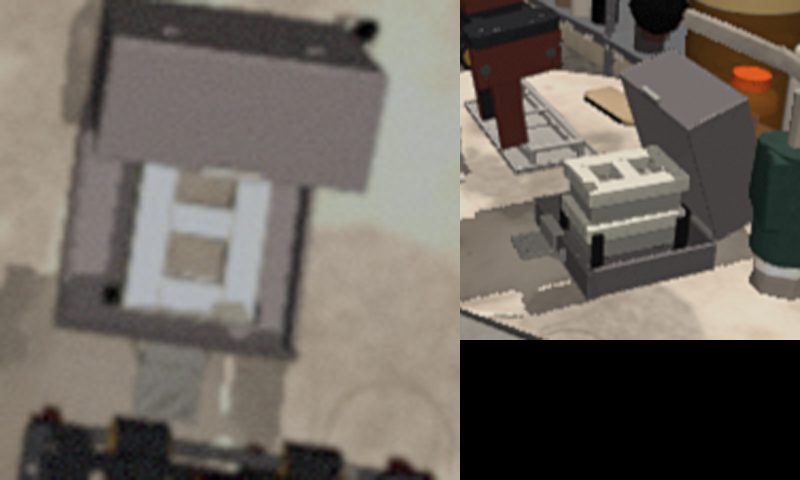

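The lid is open, and the white upper spacer shows in the left crop: front edge (125,305)–(252,322), middle bar at about (203,222), rear end just under the lid rim.

Run:
```python
from h import *
d=dict(np.load("top2.npz"));im=cv2.GaussianBlur(d["pixels"],(3,3),0).astype(int)
m=((im.min(2)>150)&(im[:,:,2]-im[:,:,0]>-4)).astype(np.uint8)
k=np.zeros_like(m);k[185:235,300:350]=m[185:235,300:350];k=cv2.morphologyEx(k,cv2.MORPH_CLOSE,np.ones((3,3)))
c=max(cv2.findContours(k,0,1)[0],key=cv2.contourArea)
P=ray(d,cv2.convexHull(c)[:,0],85)[:,:2]
def loc(P):
    X,Y,a=FR["case"];a=np.radians(-a);r=np.array([[np.cos(a),-np.sin(a)],[np.sin(a),np.cos(a)]]);return (P-[X,Y])@r.T
r=cv2.minAreaRect(P.astype(np.float32));B=cv2.boxPoints(r);e=B[1]-B[0];print(r,loc(B).round(1).tolist(),np.degrees(np.arctan2(e[1],e[0])))
q=lambda L:np.array(L)/4+[275,150]-.4
for n,L,z in[("manual front/left/right",[(125,305),(252,322),(145,165),(270,180)],85),("bar centre",[(203,222)],85),("case front outer",[(57,326),(297,356)],31),("case left",[(57,320),(82,135)],31),("case right",[(297,350),(315,190)],31),("lid rim",[(103,160),(367,190)],153),("windows",[(180,170),(237,178),(165,275),(224,283)],85)]:
    W=ray(d,q(L),z)[:,:2];print(n,loc(W).round(1).tolist())
np.save("m.npy",k)
```

```text
((574.3314819335938, -14.87152099609375), (65.85346221923828, 73.16901397705078), 83.2039566040039) [[-47.6, -32.1], [25.6, -32.5], [25.9, 33.3], [-47.2, 33.7]] -6.796044
manual front/left/right [[-48.8, 34.7], [-48.1, -32.3], [25.6, 34.2], [27.1, -32.1]]
bar centre [[0.1, -0.1]]
case front outer [[-65.4, 65.1], [-62.9, -68.6]]
case left [[-62.1, 65.6], [41.8, 65.9]]
case right [[-59.6, -68.1], [29.8, -66.8]]
lid rim [[19.3, 61.5], [23.1, -68.1]]
windows [[25.6, 15.5], [25.7, -14.8], [-30.3, 16.0], [-30.0, -15.2]]
```

```bash
sed -i 's/"case":(585,-16.7,-6.5)/"case":(585,-16.2,-6.7)/;s/th=24/th=18/' h.py; python3 -c "
from h import *
go('case',-31,0,163);go('case',-3,0,77);print(readout.get_obs()['width'])"
```

```text
units [ 1.271 -0.084 -0.1  ] turn [-0.266 -2.466 -0.008] tcp [504.2  -6.7 318. ]
units [ 1.828 -0.15  -1.82 ] turn [-0.266 -2.466 -0.008] tcp [532. -10. 232.]
54.78972752189547
```

Request:
step_arm([
  [[0.3, -0.02, 0, -0.066, -0.62, 0, 1], [0.35, -0.02, -0.03, -0.066, -0.62, 0, 1], [0.35, -0.02, -0.03, -0.067, -0.62, 0, 1], [0.27, -0.02, -0.04, -0.067, -0.61, 0, 1], [0, 0, 0, 0, 0, 0, 1]],
])

```text
t: 5.92
ee_pos: [504.2, -6.5, 316.4]
orientation: [0.165, 2.826, -0.026]
ft_force: [0.5, -0.9, -0.1]
width: 87.9
grasp_force: 0.0
```

```bash
python3 -c "
from h import *
go('case',-3,0,77);print(readout.get_obs()['width'])"
```

```text
units [ 0.555 -0.069 -1.688] turn [-0.002 -0.049 -0.007] tcp [532. -10. 232.]
87.85579229027442
```

Descend along the tool axis, then close.

Request:
step_arm([
  [[0.165, -0.02, -0.5, 0, 0, 0, 1], [0.165, -0.02, -0.5, 0, 0, 0, 1], [0.13, -0.016, -0.4, 0, -0.05, 0, 1], [0.095, -0.012, -0.29, 0, 0, 0, 1], [0, 0, 0, 0, 0, 0, 0.9]],
])

```text
t: 6.55
ee_pos: [531.5, -10.0, 232.3]
orientation: [0.165, 2.823, -0.026]
ft_force: [0.4, -0.1, -1.2]
width: 81.4
grasp_force: 0.0
```

```bash
python3 -c "
from h import *
go('case',-3,0,77);print(readout.get_obs()['ft_force'])"
```

```text
units [ 0.011 -0.    -0.006] turn [-0.002 -0.003 -0.005] tcp [532. -10. 232.]
[ 0.40098442 -0.08483092 -1.20097382]
```

Request:
step_arm([
  [[0, 0, 0, 0, 0, 0, 0.6], [0, 0, 0, 0, 0, 0, 0.4], [0, 0, 0, 0, 0, 0, 0.4], [0, 0, 0, 0, 0, 0, 0.4], [0, 0, 0.06, 0, 0, 0, 0.4]],
])

```text
t: 7.18
ee_pos: [531.9, -9.9, 236.7]
orientation: [0.165, 2.82, -0.026]
ft_force: [0.8, 0.1, -1.1]
width: 67.6
grasp_force: 30.0
```

Request:
step_arm([
  [[-0.3, 0.035, 0.3, 0, 0, 0, 0.4], [-0.4, 0.047, 0.4, 0, 0, 0, 0.4], [-0.4, 0.047, 0.5, 0, 0, 0, 0.4], [-0.3, 0.2, 0.5, 0, 0, 0, 0.4], [-0.1, 0.2, 0.2, 0, 0, 0, 0.4]],
])

```text
t: 7.8
ee_pos: [456.6, 16.8, 332.8]
orientation: [0.165, 2.818, -0.026]
ft_force: [-0.3, -0.5, -2.0]
width: 68.0
grasp_force: 30.0
```

```bash
sed -i 's/"stand":(438.5,216,-8.2)/"stand":(438.5,215.7,-8.0)/' h.py; python3 -c "
from h import *
go('stand',-15,0,100);go('stand',-15,0,41);print(readout.get_obs()['ft_force'])"
```

```text
units [-1.657  4.161 -1.556] turn [-0.001  0.067 -0.326] tcp [373.8 224.8 255. ]
units [-1.657  4.161 -2.736] turn [-0.001  0.067 -0.326] tcp [373.8 224.8 196. ]
[-0.28559144 -0.45228378 -1.99531082]
```

Request:
step_arm([
  [[-0.27, 0.65, 0, 0, 0, -0.05, 0.4], [-0.28, 0.7, -0.1, 0, 0, -0.06, 0.4], [-0.28, 0.7, -0.2, 0, 0.02, -0.06, 0.4], [-0.28, 0.7, -0.2, 0, 0.02, -0.06, 0.4], [-0.28, 0.7, -0.2, 0, 0.02, -0.06, 0.4]],
])

```text
t: 8.43
ee_pos: [387.3, 190.5, 296.1]
orientation: [0.193, 2.822, -0.03]
ft_force: [0.3, 0.2, -2.5]
width: 68.1
grasp_force: 30.0
```

Request:
step_arm([
  [[-0.2, 0.5, -0.25, 0, 0, -0.03, 0.4], [-0.067, 0.21, -0.25, 0, 0, 0, 0.4], [0, 0, -0.25, 0, 0, 0, 0.4], [0, 0, 0, 0, 0, 0, 0.4], [0, 0, 0, 0, 0, 0, 0.4]],
])

```text
t: 9.05
ee_pos: [374.4, 224.7, 259.2]
orientation: [0.196, 2.822, -0.031]
ft_force: [-0.5, -0.0, -1.8]
width: 67.8
grasp_force: 30.0
```

Run:
```python
from h import *
go('stand',-15,0,41);print(readout.get_obs()['ft_force'],readout.get_obs()['qpos'].round(3))
d=snap("top");np.savez("top3.npz",**d);e=snap("scene");np.savez("scene3.npz",**e)
a=d["pixels"][205:325,160:275,::-1];b=e["pixels"][150:290,90:250,::-1]
f=lambda i,s:cv2.resize(i,s,interpolation=cv2.INTER_CUBIC)
cv2.imwrite("pics/st1.png",np.hstack([f(a,(400,417)),f(b,(400,417))]))
```

```text
units [-0.013  0.002 -1.264] turn [-0.002 -0.015 -0.012] tcp [373.8 224.8 196. ]
[-0.52852356 -0.04118974 -1.79088656] [ 0.572  0.392  2.19  -0.58   0.376 -0.337]
```

View pics/st1.png

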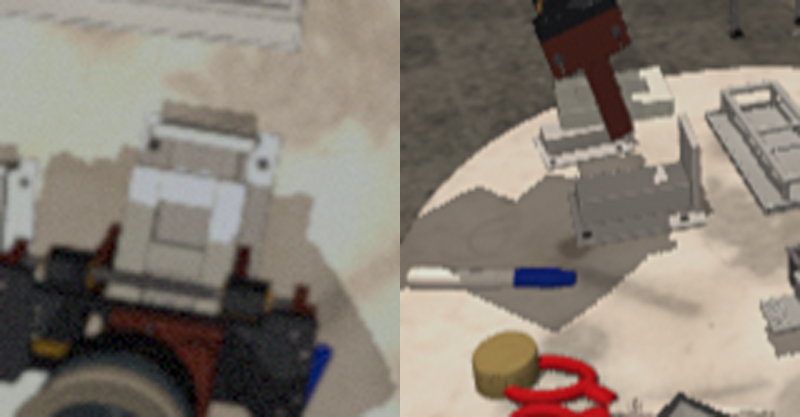

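The spacer (left crop, front edge (135,168)–(243,175)) hangs in line with the bed, and the stop's top edge is at (155,122)–(255,143). I'll measure both.

Run:
```python
from h import *
d=dict(np.load("top3.npz"))
q=lambda L:np.array(L)/3.478+[160,205]-.36
def loc(P,fr="stand"):
    X,Y,a=FR[fr];a=np.radians(-a);r=np.array([[np.cos(a),-np.sin(a)],[np.sin(a),np.cos(a)]]);return (P[:,:2]-[X,Y])@r.T
for n,L,z in[("spacer front",[(135,167),(243,177)],112),("spacer sides",[(110,290),(232,310)],112),("stop front top",[(155,122),(255,148)],66),("stop rear top",[(165,103),(262,118)],66),("foot holes",[(154,146),(262,163)],6)]:
    print(n,loc(ray(d,q(L),z)).round(1).tolist())
go('stand',-15,0,40)
```

```text
spacer front [[37.5, 32.2], [42.4, -30.8]]
spacer sides [[-34.5, 33.9], [-33.9, -37.8]]
stop front top [[62.3, 31.0], [57.0, -32.3]]
stop rear top [[74.8, 27.0], [75.7, -33.4]]
foot holes [[43.2, 36.2], [44.2, -35.1]]
units [-0.014  0.005 -1.29 ] turn [-0.008 -0.006 -0.006] tcp [373.8 224.8 195. ]
```

Request:
step_arm([
  [[0, 0, -0.35, 0, 0, 0, 0.4], [0, 0, -0.4, 0, 0, 0, 0.4], [0, 0, -0.35, 0, 0, 0, 0.4], [0, 0, -0.2, 0, 0, 0, 0.4], [0, 0, 0, 0, 0, 0, 0.4]],
])

```text
t: 9.78
ee_pos: [374.4, 224.4, 194.1]
orientation: [0.197, 2.822, -0.031]
ft_force: [0.5, -0.4, -1.6]
width: 67.9
grasp_force: 30.0
```

Run:
```python
from h import *
go('stand',-3,0,38);print(readout.get_obs()['ft_force'])
```

```text
units [ 0.224 -0.026 -0.021] turn [ 0.001 -0.017 -0.008] tcp [385.6 223.1 193. ]
[ 0.46964717 -0.36976252 -1.56069039]
```

Push toward the stop.

Request:
step_arm([
  [[0.08, -0.011, 0, 0, 0, 0, 0.4], [0.08, -0.011, 0, 0, 0, 0, 0.4], [0.06, -0.008, 0, 0, 0, 0, 0.4], [0.04, -0.006, 0, 0, 0, 0, 0.4], [0, 0, 0, 0, 0, 0, 0.4]],
])

```text
t: 10.4
ee_pos: [387.4, 222.7, 194.2]
orientation: [0.197, 2.822, -0.031]
ft_force: [-0.8, 0.1, -1.6]
width: 67.6
grasp_force: 30.0
```

Request:
step_arm([
  [[0.03, -0.004, 0, 0, 0, 0, 0.4], [0.03, -0.004, 0, 0, 0, 0, 0.4], [0.02, -0.003, 0, 0, 0, 0, 0.4], [0, 0, 0, 0, 0, 0, 0.4], [0, 0, 0, 0, 0, 0, 0.4]],
])

```text
t: 11.02
ee_pos: [389.8, 222.1, 193.9]
orientation: [0.195, 2.824, -0.031]
ft_force: [-9.1, 3.8, 2.2]
width: 67.8
grasp_force: 30.0
```

Request:
step_arm([
  [[-0.01, 0, -0.02, 0, 0, 0, 0.4], [0, 0, -0.02, 0, 0, 0, 0.4], [0, 0, -0.02, 0, 0, 0, 0.4], [0, 0, 0, 0, 0, 0, 0.4], [0, 0, 0, 0, 0, 0, 0.4]],
])

```text
t: 11.65
ee_pos: [389.7, 222.0, 192.6]
orientation: [0.196, 2.821, -0.031]
ft_force: [-15.4, 0.2, 30.4]
width: 67.8
grasp_force: 30.0
```

Run:
```python
from h import *
go('stand',-3,0,38);o=readout.get_obs();print(o['ft_force'],o['moment'])
```

```text
units [-0.081  0.022  0.009] turn [-0.004  0.001 -0.011] tcp [385.6 223.1 193. ]
[-15.35316353   0.16522285  30.4228995 ] [-0.20733292  0.9920523  -0.23451176]
```

Request:
step_arm([
  [[0, 0, 0.02, 0, 0, 0, 0.4], [0, 0, 0, 0, 0, 0, 0.85], [0, 0, 0, 0, 0, 0, 0.9], [0, 0, 0, 0, 0, 0, 0.9], [0, 0, 0, 0, 0, 0, 0.9]],
])

```text
t: 12.28
ee_pos: [390.8, 222.2, 192.0]
orientation: [0.196, 2.822, -0.031]
ft_force: [0.1, -0.2, -1.2]
width: 78.9
grasp_force: 0.0
```

Request:
step_arm([
  [[-0.13, 0.02, 0.4, 0, 0, 0, 0.9], [-0.16, 0.02, 0.5, 0, 0, 0, 0.9], [-0.16, 0.02, 0.5, 0, 0, 0, 0.9], [0.2, -0.5, 0.5, 0, 0, 0.05, 0.9], [0.3, -0.7, 0.2, 0, 0, 0.05, 0.9]],
])

```text
t: 12.9
ee_pos: [393.6, 165.2, 298.5]
orientation: [0.183, 2.821, -0.027]
ft_force: [0.8, 0.7, -0.4]
width: 79.0
grasp_force: 0.0
```

Run:
```python
from h import *
# upper filter: z 49..69, grasp z 73
go('case',-31,0,170);go('case',-2,0,73);o=readout.get_obs();print(o['ft_force'],o['width'])
```

```text
units [ 2.213 -3.438  0.53 ] turn [-0.016  0.016  0.179] tcp [504.2  -6.7 325. ]
units [ 2.789 -3.505 -1.41 ] turn [-0.016  0.016  0.179] tcp [533.  -10.1 228. ]
[ 0.79277765  0.65380207 -0.40719017] 79.00155785765546
```

Request:
step_arm([
  [[0.43, -0.68, 0.2, 0, 0, 0.05, 0.9], [0.45, -0.7, 0.2, 0, 0, 0.05, 0.9], [0.45, -0.7, 0.13, 0, 0, 0.05, 0.9], [0.45, -0.7, 0, 0, 0, 0.03, 0.9], [0.43, -0.66, 0, 0, 0, 0, 0.9]],
])

```text
t: 13.52
ee_pos: [504.3, -8.3, 323.7]
orientation: [0.169, 2.824, -0.027]
ft_force: [0.4, 0.7, -0.0]
width: 79.3
grasp_force: 0.0
```

Request:
step_arm([
  [[0, 0, 0, 0, 0, 0, 0.9], [0.12, -0.014, -0.4, 0, 0, 0, 0.9], [0.15, -0.02, -0.5, 0, 0, 0, 0.9], [0.15, -0.02, -0.5, 0, 0, 0, 0.9], [0, 0, 0, 0, 0, 0, 0.9]],
])

```text
t: 14.15
ee_pos: [523.7, -8.8, 252.0]
orientation: [0.168, 2.828, -0.027]
ft_force: [-0.2, 0.0, -0.2]
width: 78.8
grasp_force: 0.0
```

Run:
```python
from h import *
go('case',-2,0,73);o=readout.get_obs();print(o['ft_force'],o['width'])
d=snap("top");np.savez("top4.npz",**d);e=snap("scene");np.savez("scene4.npz",**e)
a=d["pixels"][205:325,160:275,::-1];b=e["pixels"][150:290,210:370,::-1]
f=lambda i,s:cv2.resize(i,s,interpolation=cv2.INTER_CUBIC)
cv2.imwrite("pics/st2.png",np.hstack([f(a,(400,417)),f(b,(400,417))]))
```

```text
units [ 0.185 -0.025 -0.48 ] turn [-0.003 -0.077  0.024] tcp [533.  -10.1 228. ]
[-0.19290221  0.03006336 -0.19835456] 78.77204061602545
```

View pics/st2.png

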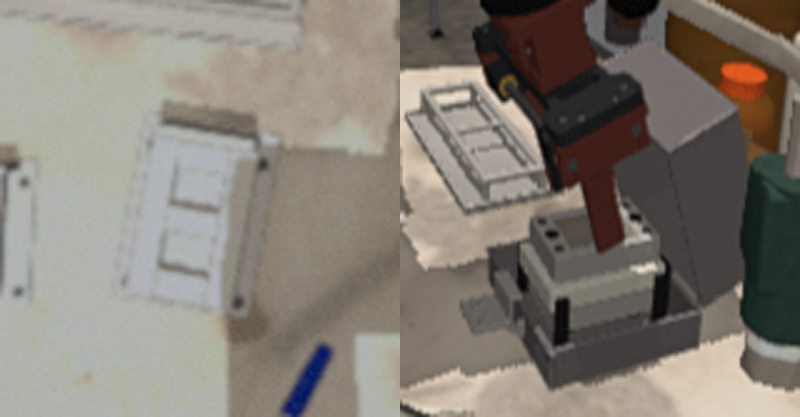

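The spacer lies on the stand, butted against the stop (left crop, corners about (155,130), (255,148), (240,310), (125,290)). In the case, the upper filter plate is exposed with the fingers either side of it. On down to grasp.

Request:
step_arm([
  [[0.1, -0.013, -0.27, 0, -0.07, 0, 0.9], [0.085, -0.012, -0.2, 0, 0, 0, 0.9], [0, 0, -0.01, 0, 0, 0, 0.8], [0, 0, 0, 0, 0, 0, 0.4], [0, 0, 0, 0, 0, 0, 0.4]],
])

```text
t: 14.88
ee_pos: [533.9, -10.8, 229.8]
orientation: [0.169, 2.819, -0.026]
ft_force: [1.4, -0.4, -1.9]
width: 57.6
grasp_force: 29.9
```

Request:
step_arm([
  [[0, 0, 0, 0, 0, 0, 0.4], [0, 0, 0, 0, 0, 0, 0.4], [0, 0, 0, 0, 0, 0, 0.4], [0, 0, 0.06, 0, 0, 0, 0.4], [0, 0, 0.06, 0, 0, 0, 0.4]],
])

```text
t: 15.5
ee_pos: [533.7, -10.8, 235.6]
orientation: [0.168, 2.82, -0.026]
ft_force: [1.5, 0.5, -4.1]
width: 57.9
grasp_force: 29.9
```

Run:
```python
from h import *
go('case',-2,0,73);o=readout.get_obs();print(o['ft_force'],o['width'])
def loc(P,fr="stand"):
    X,Y,a=FR[fr];a=np.radians(-a);r=np.array([[np.cos(a),-np.sin(a)],[np.sin(a),np.cos(a)]]);return (P[:,:2]-[X,Y])@r.T
d=dict(np.load("top4.npz"));q=lambda L:np.array(L)/3.478+[160,205]-.36
print(loc(ray(d,q([(155,128),(253,143),(225,308),(127,294)]),44)).round(1).tolist(),loc(ray(d,q([(125,285),(245,313),(265,160)]),6)).round(1).tolist())
```

```text
units [-0.014  0.014 -0.151] turn [-0.     0.04   0.032] tcp [533.  -10.1 228. ]
[ 1.47817209  0.46935029 -4.13811431] 57.90319206002243
[[57.3, 33.0], [58.4, -29.3], [-45.0, -29.7], [-46.8, 31.9]] [[-47.8, 38.8], [-52.4, -40.9], [46.5, -36.7]]
```

Request:
step_arm([
  [[-0.1, 0.012, 0.3, 0, 0, 0, 0.4], [-0.35, 0.04, 0.4, 0, 0, 0, 0.4], [-0.4, 0.047, 0.5, 0, 0, 0, 0.4], [-0.4, 0.1, 0.5, 0, 0, 0, 0.4], [-0.2, 0.2, 0.2, 0, 0, 0, 0.4]],
])

```text
t: 16.12
ee_pos: [460.5, 9.3, 332.4]
orientation: [0.169, 2.817, -0.026]
ft_force: [1.0, -0.2, -3.7]
width: 57.7
grasp_force: 29.9
```

Run:
```python
from h import *
d=dict(np.load("top2.npz"))
g=cv2.cvtColor(d["pixels"],cv2.COLOR_RGB2GRAY).astype(np.float32)
xs=np.arange(-70,71,2.)
for y0 in(-50,50):
    acc=[]
    for y in np.arange(y0-30,y0+31,3):
        P=np.array([w("rack",x,y,30) for x in xs]);u=proj(d,P).astype(np.float32)
        acc.append(cv2.remap(g,u[:,0].reshape(1,-1),u[:,1].reshape(1,-1),1)[0])
    print(y0,dict(zip(xs.astype(int).tolist(),np.mean(acc,0).astype(int).tolist())))
ys=np.arange(-115,116,2.);acc=[]
for x in np.arange(-20,21,4):
    u=proj(d,np.array([w("rack",x,y,30) for y in ys])).astype(np.float32);acc.append(cv2.remap(g,u[:,0].reshape(1,-1),u[:,1].reshape(1,-1),1)[0])
print(dict(zip(ys.astype(int).tolist(),np.mean(acc,0).astype(int).tolist())))
go('rack',-1.5,50,140,);go('rack',-1.5,50,62);o=readout.get_obs();print(o['ft_force'],o['width'])
```

```text
-50 {-70: 165, -68: 165, -66: 166, -64: 166, -62: 167, -60: 168, -58: 169, -56: 167, -54: 161, -52: 154, -50: 154, -48: 160, -46: 167, -44: 168, -42: 169, -40: 169, -38: 168, -36: 162, -34: 153, -32: 153, -30: 153, -28: 140, -26: 124, -24: 131, -22: 153, -20: 166, -18: 170, -16: 170, -14: 171, -12: 171, -10: 171, -8: 171, -6: 171, -4: 170, -2: 169, 0: 168, 2: 168, 4: 169, 6: 170, 8: 169, 10: 169, 12: 169, 14: 169, 16: 170, 18: 170, 20: 170, 22: 169, 24: 161, 26: 152, 28: 153, 30: 154, 32: 142, 34: 135, 36: 149, 38: 164, 40: 170, 42: 170, 44: 167, 46: 159, 48: 150, 50: 150, 52: 153, 54: 159, 56: 162, 58: 161, 60: 161, 62: 160, 64: 159, 66: 158, 68: 157, 70: 157}
50 {-70: 174, -68: 174, -66: 173, -64: 172, -62: 170, -60: 168, -58: 167, -56: 164, -54: 160, -52: 154, -50: 154, -48: 160, -46: 166, -44: 168, -42: 169, -40: 170, -38: 169, -36: 163, -34: 154, -32: 152, -30: 153, -28: 142, -26: 127, -24: 133, -22: 153, -20: 167, -18: 169, -16: 169, -14: 170, -12: 171, -10: 170, -8: 169, -6: 170, -4: 169, -2: 168, 0: 168, 2: 170, 4: 171, 6: 171, 8: 170, 10: 171, 12: 171, 14: 171, 16: 171, 18: 
[... 864 characters left out ...]
1: 171, 13: 171, 15: 171, 17: 171, 19: 171, 21: 171, 23: 172, 25: 172, 27: 171, 29: 171, 31: 171, 33: 170, 35: 171, 37: 171, 39: 171, 41: 170, 43: 171, 45: 170, 47: 170, 49: 170, 51: 170, 53: 170, 55: 170, 57: 170, 59: 169, 61: 169, 63: 169, 65: 169, 67: 169, 69: 169, 71: 168, 73: 168, 75: 169, 77: 168, 79: 168, 81: 168, 83: 168, 85: 168, 87: 164, 89: 151, 91: 129, 93: 117, 95: 129, 97: 148, 99: 156, 101: 158, 103: 167, 105: 175, 107: 177, 109: 177, 111: 177, 113: 177, 115: 177}
units [ 2.096  5.916 -0.748] turn [-0.003  0.084  0.47 ] tcp [565.3 305.1 295. ]
units [ 2.096  5.916 -2.308] turn [-0.003  0.084  0.47 ] tcp [565.3 305.1 217. ]
[ 0.98869311 -0.18518755 -3.71680319] 57.7490449395218
```

Request:
step_arm([
  [[0, 0.65, 0, 0, 0, 0.05, 0.4], [0.05, 0.75, 0, 0, 0.02, 0.05, 0.4], [0.15, 0.75, 0, 0, 0.02, 0.05, 0.4], [0.25, 0.75, 0, 0, 0.02, 0.05, 0.4], [0.35, 0.75, -0.1, 0, 0.02, 0.06, 0.4]],
])

```text
t: 16.75
ee_pos: [501.4, 193.5, 325.9]
orientation: [0.142, 2.825, -0.022]
ft_force: [0.7, -0.1, -4.3]
width: 57.6
grasp_force: 29.9
```

Request:
step_arm([
  [[0.4, 0.75, -0.2, 0, 0, 0.07, 0.4], [0.35, 0.7, -0.3, 0, 0, 0.07, 0.4], [0.3, 0.5, -0.3, 0, 0, 0.07, 0.4], [0.18, 0.3, -0.3, 0, 0, 0, 0.4], [0, 0, -0.2, 0, 0, 0, 0.4]],
])

```text
t: 17.38
ee_pos: [562.8, 305.4, 259.6]
orientation: [0.12, 2.827, -0.019]
ft_force: [0.4, -0.1, -3.9]
width: 57.5
grasp_force: 29.9
```

```bash
sed -i 's/"rack":(612.6,250.8,-5.0)/"rack":(611,251,-5.0)/' h.py
python3 - <<'E'
from h import *
go('rack',-1.5,50,60);o=readout.get_obs();print(o['ft_force'],o['qpos'].round(2))
E
```

```text
units [ 0.017 -0.001 -0.892] turn [-0.001 -0.029 -0.03 ] tcp [563.7 305.3 215. ]
[ 0.36295255 -0.11041332 -3.85325683] [ 0.51  0.6   1.75 -0.33  0.56 -0.71]
```

Request:
step_arm([
  [[0.017, 0, -0.35, 0, -0.03, -0.03, 0.4], [0, 0, -0.3, 0, 0, 0, 0.4], [0, 0, -0.15, 0, 0, 0, 0.4], [0, 0, -0.05, 0, 0, 0, 0.4], [0, 0, -0.02, 0, 0, 0, 0.4]],
])

```text
t: 18.0
ee_pos: [564.0, 304.1, 217.4]
orientation: [0.125, 2.824, -0.019]
ft_force: [-0.4, -0.1, -3.7]
width: 58.2
grasp_force: 29.9
```

Request:
step_arm([
  [[0, 0, -0.02, 0, 0, 0, 0.4], [0, 0, -0.02, 0, 0, 0, 0.4], [0, 0, -0.02, 0, 0, 0, 0.4], [0, 0, 0, 0, 0, 0, 0.4], [0, 0, 0, 0, 0, 0, 0.4]],
])

```text
t: 18.62
ee_pos: [563.8, 304.1, 214.2]
orientation: [0.125, 2.825, -0.02]
ft_force: [0.4, -0.2, -3.3]
width: 57.9
grasp_force: 29.9
```

Request:
step_arm([
  [[0, 0, -0.02, 0, 0, 0, 0.4], [0, 0, -0.02, 0, 0, 0, 0.4], [0, 0, -0.015, 0, 0, 0, 0.4], [0, 0, -0.01, 0, 0, 0, 0.4], [0, 0, 0, 0, 0, 0, 0.4]],
])

```text
t: 19.25
ee_pos: [563.8, 304.2, 211.0]
orientation: [0.125, 2.825, -0.02]
ft_force: [-0.0, 0.3, -3.2]
width: 57.6
grasp_force: 29.9
```

Request:
step_arm([
  [[0, 0, -0.01, 0, 0, 0, 0.4], [0, 0, -0.01, 0, 0, 0, 0.4], [0, 0, -0.01, 0, 0, 0, 0.4], [0, 0, 0, 0, 0, 0, 0.4], [0, 0, 0, 0, 0, 0, 0.4]],
])

```text
t: 19.88
ee_pos: [563.7, 304.2, 210.8]
orientation: [0.125, 2.824, -0.02]
ft_force: [-7.3, -2.1, 11.3]
width: 57.9
grasp_force: 29.9
```

Request:
step_arm([
  [[0, 0, 0.008, 0, 0, 0, 0.4], [0, 0, 0, 0, 0, 0, 0.75], [0, 0, 0, 0, 0, 0, 0.85], [0, 0, 0, 0, 0, 0, 0.85], [-0.08, 0.01, 0.25, 0, 0, 0, 0.85]],
])

```text
t: 20.5
ee_pos: [559.5, 304.4, 221.8]
orientation: [0.125, 2.826, -0.021]
ft_force: [-0.1, 0.3, 0.1]
width: 74.4
grasp_force: 0.0
```

Request:
step_arm([
  [[-0.16, 0.02, 0.5, 0, 0, 0, 0.9], [-0.2, -0.2, 0.6, 0, 0, -0.05, 0.9], [-0.3, -0.7, 0.6, 0, 0, -0.05, 0.9], [-0.35, -0.75, 0.2, 0, 0, -0.05, 0.9], [-0.35, -0.75, 0, 0, 0, -0.05, 0.9]],
])

```text
t: 21.12
ee_pos: [491.3, 184.9, 319.2]
orientation: [0.144, 2.821, -0.021]
ft_force: [0.4, -0.7, -0.1]
width: 79.2
grasp_force: 0.0
```

Run:
```python
from h import *
# lower spacer 33..49, centre 41
go('case',-31,0,150);go('case',-3,0,41);o=readout.get_obs();print(o['ft_force'],o['width'])
d=snap("top");np.savez("top5.npz",**d)
im=cv2.GaussianBlur(d["pixels"],(3,3),0).astype(int)
P=[[int(v) for v in proj(d,w("rack",x,y,50))[0]] for x,y in((0,50),(0,-50),(40,50),(-40,50))];print(P,[im[v,u].tolist() for u,v in P])
```

```text
units [ 0.258 -3.833 -0.284] turn [-0.017  0.048 -0.213] tcp [504.2  -6.7 305. ]
units [ 0.814 -3.898 -2.464] turn [-0.017  0.048 -0.213] tcp [532. -10. 196.]
[ 0.35965659 -0.68510336 -0.06122941] 79.16979686736276
[[178, 187], [223, 192], [180, 169], [175, 205]] [[138, 128, 115], [177, 172, 164], [131, 127, 121], [74, 70, 68]]
```

Request:
step_arm([
  [[0, -0.7, 0, 0, 0, -0.05, 0.9], [0.03, -0.75, 0, 0, 0, -0.05, 0.9], [0.08, -0.78, 0, 0, 0.02, -0.05, 0.9], [0.08, -0.78, 0, 0, 0.02, -0.05, 0.9], [0.07, -0.72, -0.1, 0, 0, 0, 0.9]],
])

```text
t: 21.8
ee_pos: [505.0, -1.9, 313.3]
orientation: [0.165, 2.824, -0.026]
ft_force: [-0.6, -0.2, -0.9]
width: 79.1
grasp_force: 0.0
```

Request:
step_arm([
  [[0, -0.1, -0.15, 0, 0, 0, 0.9], [0.1, -0.014, -0.4, 0, 0, 0, 0.9], [0.15, -0.02, -0.5, 0, 0, 0, 0.9], [0.15, -0.02, -0.5, 0, 0, 0, 0.9], [0, 0, 0, 0, 0, 0, 0.9]],
])

```text
t: 22.42
ee_pos: [524.3, -7.6, 233.4]
orientation: [0.164, 2.829, -0.026]
ft_force: [0.3, 0.6, 0.6]
width: 78.8
grasp_force: 0.0
```

Run:
```python
from h import *
go('case',-3,0,41);o=readout.get_obs();print(o['ft_force'],o['width'])
d=dict(np.load("top5.npz"));e=snap("top")
a=d["pixels"][150:230,140:260,::-1];b=e["pixels"][150:250,275:390,::-1]
f=lambda i,s:cv2.resize(i,s,interpolation=cv2.INTER_CUBIC)
c=e["pixels"][150:230,140:260,::-1];np.savez("top6.npz",**e)
cv2.imwrite("pics/p9.png",np.vstack([np.hstack([f(c,(450,300)),f(b,(345,300))])]))
```

```text
units [ 0.154 -0.048 -0.747] turn [-0.005 -0.084 -0.018] tcp [532. -10. 196.]
[0.34704053 0.591668   0.58153217] 78.84055012794241
```

View pics/p9.png

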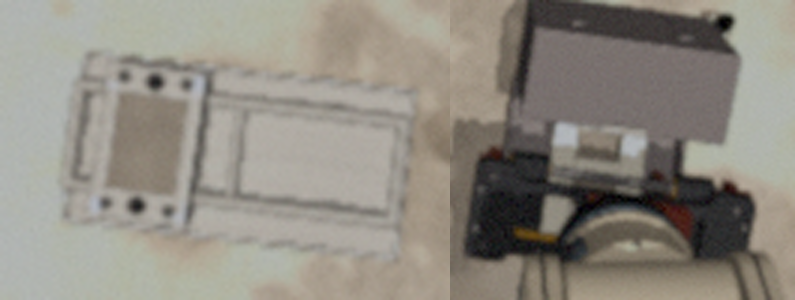

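The filter plate lies flat and square across both rods in the left half (crop corners (112,65), (207,72), (190,232), (95,220)). The lower spacer is visible between the fingers at (600,155).

Request:
step_arm([
  [[0.05, -0.03, -0.25, 0, -0.08, 0, 0.9], [0.05, -0.01, -0.25, 0, 0, 0, 0.9], [0.05, -0.01, -0.2, 0, 0, 0, 0.9], [0, 0, -0.04, 0, 0, 0, 0.8], [0, 0, 0, 0, 0, 0, 0.4]],
])

```text
t: 23.1
ee_pos: [532.1, -11.1, 197.5]
orientation: [0.165, 2.821, -0.026]
ft_force: [-0.0, -0.2, -2.6]
width: 68.0
grasp_force: 30.0
```

Run:
```python
from h import *
go('case',-3,0,41);o=readout.get_obs();print(o['ft_force'],o['width'],o['qpos'].round(2))
def loc(P,fr):
    X,Y,a=FR[fr];a=np.radians(-a);r=np.array([[np.cos(a),-np.sin(a)],[np.sin(a),np.cos(a)]]);return (P[:,:2]-[X,Y])@r.T
d=dict(np.load("top6.npz"));q=lambda L:np.array(L)/3.75+[140,150]-.36
L=loc(ray(d,q([(112,65),(207,72),(190,232),(95,220)]),50),"rack");print(L.round(1).tolist(),L.mean(0))
```

```text
units [-0.001  0.023 -0.029] turn [ 0.     0.029 -0.004] tcp [532. -10. 196.]
[-0.02570358 -0.17937302 -2.56941637] 68.03061429134716 [-0.04  0.6   2.02 -0.12  0.21 -1.38]
[[43.1, 75.3], [45.4, 19.4], [-48.6, 17.3], [-48.1, 73.1]] [-2.06917077 46.28470628]
```

Request:
step_arm([
  [[0, 0, 0, 0, 0, 0, 0.4], [0, 0, 0, 0, 0, 0, 0.4], [0, 0, 0, 0, 0, 0, 0.4], [0, 0, 0.06, 0, 0, 0, 0.4], [0, 0, 0.06, 0, 0, 0, 0.4]],
])

```text
t: 23.72
ee_pos: [532.3, -11.1, 204.0]
orientation: [0.164, 2.82, -0.026]
ft_force: [-0.3, -1.3, -3.3]
width: 67.9
grasp_force: 30.0
```

Request:
step_arm([
  [[0, 0, 0.3, 0, 0, 0, 0.4], [-0.1, 0.012, 0.4, 0, 0, 0, 0.4], [-0.3, 0.035, 0.5, 0, 0, 0, 0.4], [-0.45, 0.053, 0.5, 0, 0, 0, 0.4], [-0.45, 0.053, 0.5, 0, 0, 0, 0.4]],
])

```text
t: 24.35
ee_pos: [466.7, -3.2, 315.6]
orientation: [0.164, 2.818, -0.025]
ft_force: [0.9, 0.4, -2.1]
width: 67.7
grasp_force: 30.0
```

Request:
step_arm([
  [[-0.25, 0.5, 0.3, 0, 0, -0.05, 0.4], [-0.28, 0.7, 0.1, 0, 0, -0.06, 0.4], [-0.28, 0.7, 0, 0, 0.02, -0.06, 0.4], [-0.28, 0.7, 0, 0, 0.02, -0.06, 0.4], [-0.28, 0.7, -0.1, 0, 0, -0.06, 0.4]],
])

```text
t: 24.98
ee_pos: [398.4, 162.9, 330.3]
orientation: [0.194, 2.818, -0.028]
ft_force: [-0.1, 0.1, -2.3]
width: 67.9
grasp_force: 30.0
```

Run:
```python
from h import *
T=np.array([374.9,224.2,245]);o=readout.get_obs();print((T-o['ee_pos'])/50);go('stand',-15,0,90)
```

```text
[-0.47007656  1.22687121 -1.70547493]
units [-0.493  1.239 -1.705] turn [-0.022  0.046 -0.035] tcp [373.8 224.8 245. ]
```

Request:
step_arm([
  [[-0.27, 0.65, -0.2, 0, 0.02, -0.03, 0.4], [-0.2, 0.58, -0.3, 0, 0.02, 0, 0.4], [0, 0, -0.4, 0, 0, 0, 0.4], [0, 0, -0.4, 0, 0, 0, 0.4], [0, 0, -0.4, 0, 0, 0, 0.4]],
])

```text
t: 25.6
ee_pos: [375.5, 223.6, 244.3]
orientation: [0.196, 2.822, -0.029]
ft_force: [-0.2, -0.2, -1.8]
width: 67.9
grasp_force: 30.0
```

Run:
```python
from h import *
T=np.array([374.9,224.2,212.5]);o=readout.get_obs();print((T-o['ee_pos'])/50);go('stand',-15,0,57.5)
```

```text
[-0.0120541   0.01175592 -0.63645885]
units [-0.035  0.024 -0.636] turn [-0.021 -0.008 -0.014] tcp [373.8 224.8 212.5]
```

Request:
step_arm([
  [[-0.01, 0.012, -0.3, -0.02, 0, -0.014, 0.4], [0, 0, -0.23, 0, 0, 0, 0.4], [0, 0, -0.1, 0, 0, 0, 0.4], [0, 0, 0, 0, 0, 0, 0.4], [0.08, -0.011, 0, 0, 0, 0, 0.4]],
])

```text
t: 26.22
ee_pos: [378.1, 223.1, 212.6]
orientation: [0.197, 2.824, -0.033]
ft_force: [-8.1, 3.9, 2.2]
width: 67.5
grasp_force: 30.0
```

Request:
step_arm([
  [[0.08, -0.011, 0, 0, 0, 0, 0.4], [0.06, -0.008, 0, 0, 0, 0, 0.4], [0.04, -0.006, 0, 0, 0, 0, 0.4], [0.02, -0.003, 0, 0, 0, 0, 0.4], [0, 0, 0, 0, 0, 0, 0.4]],
])

```text
t: 26.85
ee_pos: [388.0, 221.7, 212.6]
orientation: [0.197, 2.824, -0.033]
ft_force: [-6.7, 3.5, 0.5]
width: 67.6
grasp_force: 30.0
```

Request:
step_arm([
  [[0, 0, 0.03, 0, 0, 0, 0.4], [0, 0, 0, 0, 0, 0, 0.4], [0, 0, 0, 0, 0, 0, 0.4], [0, 0, 0.03, 0, 0, 0, 0.4], [0, 0, 0, 0, 0, 0, 0.4]],
])

```text
t: 27.48
ee_pos: [388.4, 221.6, 215.4]
orientation: [0.198, 2.824, -0.034]
ft_force: [-5.1, 2.9, -3.8]
width: 68.1
grasp_force: 30.0
```

Run:
```python
from h import *
d=snap("top");np.savez("top7.npz",**d);e=snap("scene");np.savez("scene7.npz",**e)
a=d["pixels"][225:305,180:260,::-1];b=e["pixels"][165:245,140:220,::-1]
f=lambda i,s:cv2.resize(i,s,interpolation=cv2.INTER_CUBIC)
cv2.imwrite("pics/p10.png",np.hstack([f(a,(400,400)),f(b,(400,400))]))
print(readout.get_obs()['ft_force'],readout.get_obs()['moment'])
```

```text
[-5.26518952  2.69133783 -4.43091872] [0.56706738 1.14539996 0.12402188]
```

View pics/p10.png

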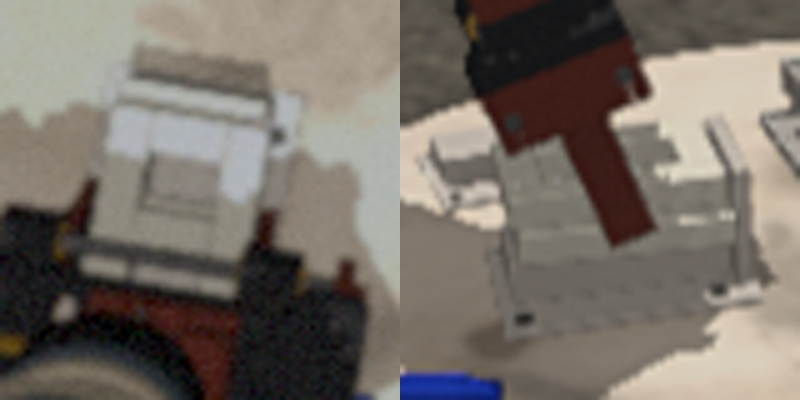

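The upper spacer's front edge is at left crop (110,108)–(270,130), still short of the stop. The fingertips reach down past the lower spacer's sides and rub on it. So I'll set the upper one down here, regrip it higher and then push it home.

Request:
step_arm([
  [[0, 0, -0.03, 0, 0, 0, 0.4], [0, 0, -0.03, 0, 0, 0, 0.4], [0, 0, -0.03, 0, 0, 0, 0.4], [0, 0, -0.015, 0, 0, 0, 0.4], [0, 0, 0, 0, 0, 0, 0.4]],
])

```text
t: 28.2
ee_pos: [389.3, 221.6, 210.7]
orientation: [0.198, 2.822, -0.034]
ft_force: [-2.4, -2.7, 5.3]
width: 68.0
grasp_force: 30.0
```

Run:
```python
from h import *
d=dict(np.load("top7.npz"))
def loc(P,fr="stand"):
    X,Y,a=FR[fr];a=np.radians(-a);r=np.array([[np.cos(a),-np.sin(a)],[np.sin(a),np.cos(a)]]);return (P[:,:2]-[X,Y])@r.T
q=lambda L:np.array(L)/5+[180,225]-.4
print("upper front",loc(ray(d,q([(108,108),(270,130)]),63)).round(1).tolist(),"strip",loc(ray(d,q([(115,82),(270,97)]),66)).round(1).tolist())
o=readout.get_obs();print(o['ee_pos'],o['ft_force'])
```

```text
upper front [[47.5, 35.2], [49.9, -34.7]] strip [[59.1, 33.9], [63.9, -32.5]]
[389.31066468 221.56961677 210.66090823] [-2.39157908 -2.6662378   5.3420798 ]
```

Request:
step_arm([
  [[0, 0, 0, 0, 0, 0, 0.85], [0, 0, 0, 0, 0, 0, 0.9], [0, 0, 0, 0, 0, 0, 0.9], [0, 0, 0.13, 0, 0, 0, 0.9], [0, 0, 0.13, 0, 0, 0, 0.9]],
])

```text
t: 28.82
ee_pos: [388.8, 221.8, 223.2]
orientation: [0.197, 2.824, -0.034]
ft_force: [-0.2, 0.7, 0.8]
width: 78.7
grasp_force: 0.0
```

Run:
```python
from h import *
o=readout.get_obs();print(o['ee_pos'],o['ft_force']);go('stand',3,0,66.5)
```

```text
[388.83743228 221.78287001 223.18130599] [-0.17743541  0.6924102   0.75543109]
units [ 0.055  0.01  -0.033] turn [ 0.022 -0.039  0.002] tcp [391.6 222.3 221.5]
```

Request:
step_arm([
  [[0, 0, -0.01, 0, 0, 0, 0.6], [0, 0, 0, 0, 0, 0, 0.4], [0, 0, 0, 0, 0, 0, 0.4], [0, 0, 0, 0, 0, 0, 0.4], [0.05, -0.007, 0, 0, 0, 0, 0.4]],
])

```text
t: 29.45
ee_pos: [390.7, 221.4, 222.7]
orientation: [0.197, 2.824, -0.033]
ft_force: [-7.9, 1.5, 13.0]
width: 67.7
grasp_force: 30.0
```

Request:
step_arm([
  [[0.04, -0.006, 0, 0, 0, 0, 0.4], [0.03, -0.004, 0, 0, 0, 0, 0.4], [0.02, -0.003, 0, 0, 0, 0, 0.4], [0, 0, 0, 0, 0, 0, 0.4], [0, 0, 0, 0, 0, 0, 0.4]],
])

```text
t: 30.08
ee_pos: [392.8, 220.9, 222.6]
orientation: [0.197, 2.826, -0.032]
ft_force: [-25.5, 10.9, 25.6]
width: 67.9
grasp_force: 30.0
```

Request:
step_arm([
  [[-0.02, 0, 0.01, 0, 0, 0, 0.4], [0, 0, 0, 0, 0, 0, 0.85], [0, 0, 0, 0, 0, 0, 0.9], [0, 0, 0, 0, 0, 0, 0.9], [0, 0, 0, 0, 0, 0, 0.9]],
])

```text
t: 30.7
ee_pos: [395.0, 220.7, 223.0]
orientation: [0.198, 2.823, -0.034]
ft_force: [-0.7, -0.2, -0.1]
width: 78.8
grasp_force: 0.0
```

Request:
step_arm([
  [[-0.13, 0.02, 0.4, 0, 0, 0, 0.9], [-0.16, 0.02, 0.5, 0, 0, 0, 0.9], [-0.16, 0.02, 0.5, 0, 0, 0, 0.9], [0.2, -0.5, 0.5, 0, 0, 0.05, 0.9], [0.3, -0.75, 0.1, 0, 0, 0.05, 0.9]],
])

```text
t: 31.32
ee_pos: [397.9, 161.3, 324.7]
orientation: [0.184, 2.821, -0.029]
ft_force: [-0.5, 0.2, -0.4]
width: 79.2
grasp_force: 0.0
```

```bash
cat > prof.py <<'E'
from h import *
def prof(d,z,ys,xs,ax=0):
    g=cv2.cvtColor(d["pixels"],cv2.COLOR_RGB2GRAY).astype(np.float32);out=[]
    A=[]
    for y in ys:
        u=proj(d,np.array([w("stand",x,y,z) if ax==0 else w("stand",y,x,z) for x in xs])).astype(np.float32)
        A.append(cv2.remap(g,u[:,0].reshape(1,-1),u[:,1].reshape(1,-1),1)[0])
    return np.mean(A,0).astype(int)
E
python3 - <<'E'
from prof import *
d=snap("top");np.savez("top8.npz",**d);e=snap("scene");np.savez("scene8.npz",**e);print(readout.get_obs()['ee_pos'].round(1))
d4=dict(np.load("top4.npz"))
xs=np.arange(30,85,2.);print(xs.astype(int))
for nm,D,z in(("empty",dict(np.load("top2.npz")),60),("one",d4,60),("two",d,60)):
    for ys in((-28,-25,-22),(-6,-2,2,6),(22,25,28)): print(nm,ys[0],prof(D,z,ys,xs).tolist())
xs=np.arange(-70,-25,2.);print(xs.astype(int))
for nm,D in(("empty",dict(np.load("top2.npz"))),("one",d4),("two",d)):print(nm,prof(D,60,(-10,-5,0,5,10),xs).tolist())
ys=np.arange(-54,55,2.);print(ys.astype(int))
for nm,D in(("one",d4),("two",d)):print(nm,prof(D,60,(-40,-38,-36),ys,1).tolist())
E
```

```text
[398.1 159.2 323.9]
[30 32 34 36 38 40 42 44 46 48 50 52 54 56 58 60 62 64 66 68 70 72 74 76
 78 80 82 84]
empty -28 [165, 164, 163, 163, 162, 164, 165, 164, 163, 161, 159, 158, 163, 173, 172, 152, 110, 93, 104, 109, 107, 106, 108, 121, 139, 151, 153, 154]
empty -6 [178, 178, 178, 178, 178, 178, 178, 178, 178, 178, 176, 172, 169, 173, 173, 155, 117, 93, 101, 112, 117, 117, 119, 133, 150, 157, 158, 158]
empty 22 [177, 176, 176, 177, 177, 177, 174, 166, 156, 149, 150, 155, 162, 172, 174, 158, 122, 108, 117, 125, 131, 133, 137, 150, 166, 173, 171, 166]
one -28 [143, 142, 141, 141, 143, 144, 144, 143, 145, 151, 162, 168, 168, 174, 174, 154, 113, 94, 105, 108, 109, 107, 109, 121, 140, 152, 154, 156]
one -6 [179, 179, 177, 175, 174, 177, 179, 179, 179, 179, 177, 172, 169, 174, 174, 156, 118, 93, 102, 113, 120, 118, 119, 133, 150, 160, 159, 159]
one 22 [178, 179, 178, 180, 179, 179, 179, 180, 178, 178, 177, 172, 170, 174, 174, 158, 125, 109, 115, 125, 132, 133, 137, 150, 168, 174, 173, 167]
two -28 [139, 139, 139, 140, 139, 139, 139, 140, 139, 140, 136, 126, 120, 126, 131, 120, 95, 91, 105,
[... 809 characters left out ...]
38 -36 -34 -32 -30 -28 -26 -24 -22 -20
 -18 -16 -14 -12 -10  -8  -6  -4  -2   0   2   4   6   8  10  12  14  16
  18  20  22  24  26  28  30  32  34  36  38  40  42  44  46  48  50  52
  54]
one [116, 111, 106, 101, 107, 117, 112, 85, 69, 79, 109, 130, 139, 151, 167, 178, 179, 176, 172, 170, 176, 178, 178, 178, 178, 178, 179, 177, 178, 178, 179, 179, 178, 177, 174, 173, 177, 179, 179, 179, 179, 177, 170, 156, 148, 166, 172, 172, 176, 178, 177, 178, 178, 177, 177]
two [31, 28, 27, 27, 26, 27, 23, 30, 28, 25, 31, 32, 31, 29, 27, 36, 61, 94, 113, 123, 129, 130, 130, 129, 123, 103, 64, 31, 23, 25, 29, 36, 40, 43, 43, 41, 42, 43, 37, 35, 39, 43, 40, 40, 43, 39, 35, 42, 43, 39, 43, 41, 41, 46, 57]
```

Edge profiles put the stop's front at about +53 in my stand frame, and the upper spacer within 2 mm of it. I'll make sure of both with a light push on their near ends: vertical closed fingers across both heights.

Run:
```python
from h import *
go('stand',-76,0,75,th=0,ahead=182);go('stand',-76,0,34,th=0,ahead=182);print(readout.get_obs()['qpos'].round(2))
```

```text
units [-0.697  1.341 -1.339] turn [ 0.634  4.445 -0.055] tcp [363.2 226.3 257. ]
units [-0.697  1.341 -2.159] turn [ 0.634  4.445 -0.055] tcp [363.2 226.3 216. ]
[ 0.4   0.24  2.18 -0.35  0.48 -0.74]
```

Request:
step_arm([
  [[-0.14, 0.26, 0, 0.127, 0.89, -0.01, 0], [-0.14, 0.27, 0, 0.127, 0.89, -0.01, 0], [-0.14, 0.27, 0, 0.127, 0.89, -0.01, 0], [-0.14, 0.27, -0.1, 0.127, 0.89, -0.01, 0], [-0.14, 0.27, -0.2, 0.127, 0.885, -0.01, 0]],
])

```text
t: 32.05
ee_pos: [361.9, 229.1, 307.9]
orientation: [-0.214, -3.131, -0.001]
ft_force: [0.6, -0.3, -0.2]
width: 32.2
grasp_force: 0.0
```

Request:
step_arm([
  [[0, 0, -0.35, 0, 0, 0, 0], [0, 0, -0.35, 0, 0, 0, 0], [0, 0, -0.3, 0, 0, 0, 0], [0, 0, -0.1, 0, 0, 0, 0], [0, 0, 0, 0, 0, 0, 0]],
])

```text
t: 32.67
ee_pos: [362.1, 228.4, 252.8]
orientation: [-0.213, -3.132, -0.0]
ft_force: [-0.2, 0.1, -0.1]
width: 0.7
grasp_force: 0.0
```

Run:
```python
from h import *
go('stand',-58,0,34,th=0,ahead=182);o=readout.get_obs();print(o['qpos'].round(2),o['ft_force'],o['width'])
```

```text
units [ 0.378 -0.093 -0.736] turn [-0.003 -0.033 -0.05 ] tcp [381.1 223.8 216. ]
[ 0.53  0.41  2.15  0.    0.58 -0.9 ] [-0.17738723  0.1275127  -0.10527535] 0.6524371240448315
```

Request:
step_arm([
  [[0, -0.04, -0.35, 0, 0, -0.05, 0], [0, 0, -0.28, 0, 0, 0, 0], [0, 0, -0.1, 0, 0, 0, 0], [0.12, -0.017, 0, 0, 0, 0, 0], [0.12, -0.017, 0, 0, 0, 0, 0]],
])

```text
t: 33.3
ee_pos: [375.0, 224.7, 216.9]
orientation: [-0.219, -3.133, -0.002]
ft_force: [0.2, -0.4, 0.7]
width: 0.4
grasp_force: 0.0
```

Request:
step_arm([
  [[0.03, -0.004, 0, 0, 0, 0, 0], [0.03, -0.004, 0, 0, 0, 0, 0], [0.03, -0.004, 0, 0, 0, 0, 0], [0.02, -0.003, 0, 0, 0, 0, 0], [0, 0, 0, 0, 0, 0, 0]],
])

```text
t: 33.92
ee_pos: [379.8, 223.8, 216.6]
orientation: [-0.219, -3.132, -0.001]
ft_force: [0.9, 0.1, 0.1]
width: 0.5
grasp_force: 0.0
```

Request:
step_arm([
  [[0.03, -0.004, 0, 0, 0, 0, 0], [0.02, -0.003, 0, 0, 0, 0, 0], [0.02, -0.003, 0, 0, 0, 0, 0], [0.02, -0.003, 0, 0, 0, 0, 0], [0, 0, 0, 0, 0, 0, 0]],
])

```text
t: 34.55
ee_pos: [382.7, 223.2, 216.3]
orientation: [-0.219, -3.128, 0.001]
ft_force: [-10.1, 6.2, 5.2]
width: 0.5
grasp_force: 5.1
```

Request:
step_arm([
  [[-0.2, 0.03, 0, 0, 0, 0, 0], [-0.1, 0, 0.4, 0, 0, 0, 0.5], [0, 0, 0.7, 0, 0, 0, 0.9], [0.1, -0.3, 0.7, -0.1, -0.8, 0, 0.9], [0.3, -0.6, 0.4, -0.1, -0.85, 0, 0.9]],
])

```text
t: 35.17
ee_pos: [389.3, 179.7, 328.1]
orientation: [0.208, 3.016, -0.006]
ft_force: [-0.5, 0.8, -0.8]
width: 36.9
grasp_force: 0.0
```

Run:
```python
from h import *
go('case',-31,0,140);go('case',-2,0,37)
```

```text
units [ 2.297 -3.729 -0.662] turn [-0.41  -2.774  0.287] tcp [504.2  -6.7 295. ]
units [ 2.873 -3.797 -2.722] turn [-0.41  -2.774  0.287] tcp [533.  -10.1 192. ]
```

Request:
step_arm([
  [[0.4, -0.68, 0, -0.08, -0.5, 0.06, 0.9], [0.45, -0.75, 0, -0.08, -0.55, 0.06, 0.9], [0.48, -0.78, 0, -0.08, -0.55, 0.06, 0.9], [0.48, -0.78, 0, -0.08, -0.55, 0.06, 0.9], [0.46, -0.74, -0.1, -0.08, -0.55, 0.04, 0.9]],
])

```text
t: 35.8
ee_pos: [503.4, -8.2, 321.8]
orientation: [0.169, 2.829, -0.028]
ft_force: [-0.1, 1.4, 0.3]
width: 79.0
grasp_force: 0.0
```

Request:
step_arm([
  [[0, 0, -0.2, 0, 0, 0, 0.9], [0.05, 0, -0.4, 0, 0, 0, 0.9], [0.15, -0.02, -0.5, 0, 0, 0, 0.9], [0.15, -0.02, -0.5, 0, 0, 0, 0.9], [0, 0, 0, 0, 0, 0, 0.9]],
])

```text
t: 36.42
ee_pos: [519.2, -8.1, 239.8]
orientation: [0.169, 2.837, -0.027]
ft_force: [0.5, -0.1, -0.0]
width: 78.9
grasp_force: 0.0
```

Run:
```python
from prof import *
go('case',-2,0,37);o=readout.get_obs();print(o['ft_force'],o['width'])
d=snap("top");np.savez("top9.npz",**d);e=snap("scene");np.savez("scene9.npz",**e)
d4=dict(np.load("top4.npz"))
xs=np.arange(36,80,2.);print(xs.astype(int))
for nm,D in(("one",d4),("two",d)):
    for ys in((-28,-25,-22),(-6,-2,2,6),(22,25,28)): print(nm,ys[0],prof(D,60,ys,xs).tolist())
xs=np.arange(-70,-25,2.);print(xs.astype(int))
for nm,D in(("one",d4),("two",d)):print(nm,prof(D,60,(-10,-5,0,5,10),xs).tolist())
ys=np.arange(-54,55,2.);print(ys.astype(int))
for nm,D in(("one",d4),("two",d)):
  for c in(-38,45):print(nm,c,prof(D,60,(c-2,c,c+2),ys,1).tolist())
```

```text
units [ 0.276 -0.04  -0.956] turn [-0.009 -0.197  0.029] tcp [533.  -10.1 192. ]
[ 0.54000761 -0.11352025 -0.01915334] 78.93116584720862
[36 38 40 42 44 46 48 50 52 54 56 58 60 62 64 66 68 70 72 74 76 78]
one -28 [141, 143, 144, 144, 143, 145, 151, 162, 168, 168, 174, 174, 154, 113, 94, 105, 108, 109, 107, 109, 121, 140]
one -6 [175, 174, 177, 179, 179, 179, 179, 177, 172, 169, 174, 174, 156, 118, 93, 102, 113, 120, 118, 119, 133, 150]
one 22 [180, 179, 179, 179, 180, 178, 178, 177, 172, 170, 174, 174, 158, 125, 109, 115, 125, 132, 133, 137, 150, 168]
two -28 [141, 142, 141, 141, 142, 143, 143, 143, 148, 160, 174, 174, 154, 111, 95, 105, 109, 108, 106, 109, 121, 139]
two -6 [173, 176, 179, 180, 180, 180, 179, 177, 169, 165, 172, 174, 157, 119, 95, 102, 114, 119, 120, 120, 134, 151]
two 22 [180, 180, 180, 180, 179, 179, 179, 177, 168, 162, 172, 176, 160, 123, 107, 115, 126, 132, 134, 138, 152, 167]
[-70 -68 -66 -64 -62 -60 -58 -56 -54 -52 -50 -48 -46 -44 -42 -40 -38 -36
 -34 -32 -30 -28 -26]
one [178, 178, 177, 177, 177, 177, 177, 177, 177, 177, 177, 172, 165, 163, 170, 177, 179, 178,
[... 791 characters left out ...]
179, 178, 179, 179, 180, 180, 178, 176, 176, 179, 180, 180, 180, 180, 177, 170, 159, 160, 172, 171, 171, 175, 177, 178, 178, 177, 177, 177]
two -38 [117, 112, 104, 102, 108, 117, 111, 87, 72, 86, 111, 133, 151, 165, 175, 179, 180, 177, 174, 173, 178, 180, 178, 178, 179, 178, 179, 179, 179, 178, 178, 180, 179, 177, 175, 172, 176, 178, 180, 180, 179, 179, 174, 163, 154, 166, 173, 172, 177, 177, 177, 178, 178, 178, 179]
two 45 [131, 130, 129, 126, 124, 120, 110, 93, 79, 90, 114, 134, 141, 139, 140, 141, 148, 162, 170, 173, 179, 180, 180, 180, 180, 180, 180, 179, 180, 180, 179, 179, 180, 178, 175, 173, 177, 180, 179, 179, 180, 179, 175, 167, 165, 172, 171, 171, 176, 178, 178, 179, 178, 178, 178]
```

The pile measures as square and on the stop: the seam is at the same place as for one spacer, and the side edges coincide. Now the last filter plate.

Request:
step_arm([
  [[0.1, -0.015, -0.35, 0, -0.15, 0.03, 0.9], [0.1, -0.015, -0.3, 0, -0.05, 0, 0.9], [0.06, -0.01, -0.2, 0, 0, 0, 0.9], [0.02, 0, -0.1, 0, 0, 0, 0.9], [0, 0, 0, 0, 0, 0, 0.9]],
])

```text
t: 37.15
ee_pos: [534.2, -10.8, 193.8]
orientation: [0.166, 2.819, -0.025]
ft_force: [-0.1, -0.0, -0.3]
width: 79.0
grasp_force: 0.0
```

Run:
```python
from h import *
go('case',-2,0,37);o=readout.get_obs();print(o['ft_force'],o['width'],o['qpos'].round(3))
```

```text
units [-0.024  0.015 -0.036] turn [-0.006  0.058  0.01 ] tcp [533.  -10.1 192. ]
[-0.11712725 -0.00041044 -0.26645666] 79.0101065752081 [-0.037  0.608  2.016 -0.122  0.203 -1.374]
```

Request:
step_arm([
  [[0, 0, 0, 0, 0, 0, 0.8], [0, 0, 0, 0, 0, 0, 0.4], [0, 0, 0, 0, 0, 0, 0.4], [0, 0, 0, 0, 0, 0, 0.4], [0, 0, 0, 0, 0, 0, 0.4]],
])

```text
t: 37.78
ee_pos: [534.4, -11.0, 194.4]
orientation: [0.166, 2.818, -0.025]
ft_force: [-1.2, -2.6, 5.6]
width: 58.0
grasp_force: 30.0
```

Request:
step_arm([
  [[0, 0, 0, 0, 0, 0, 0.4], [0, 0, 0, 0, 0, 0, 0.4], [0, 0, 0.1, 0, 0, 0, 0.4], [0, 0, 0.1, 0, 0, 0, 0.4], [0, 0, 0, 0, 0, 0, 0.4]],
])

```text
t: 38.4
ee_pos: [534.3, -10.8, 204.3]
orientation: [0.166, 2.818, -0.025]
ft_force: [-0.2, -0.5, -3.4]
width: 57.8
grasp_force: 30.0
```

Request:
step_arm([
  [[0, 0, 0.4, 0, 0, 0, 0.4], [-0.1, 0.012, 0.5, 0, 0, 0, 0.4], [-0.35, 0.04, 0.5, 0, 0, 0, 0.4], [-0.45, 0.053, 0.6, 0, 0, 0, 0.4], [-0.5, 0.1, 0.6, 0, 0, 0, 0.4]],
])

```text
t: 39.02
ee_pos: [463.4, -0.5, 334.6]
orientation: [0.166, 2.819, -0.025]
ft_force: [0.5, -0.4, -2.6]
width: 57.6
grasp_force: 30.0
```

Run:
```python
from h import *
go('rack',0.5,-50,62)
```

```text
units [ 1.87   4.121 -2.352] turn [-0.008  0.058  0.438] tcp [557.  205.5 217. ]
```

Request:
step_arm([
  [[0, 0.65, 0, 0, 0, 0.08, 0.4], [0.05, 0.75, 0, 0, 0.02, 0.09, 0.4], [0.25, 0.75, 0, 0, 0.02, 0.09, 0.4], [0.4, 0.75, -0.1, 0, 0.02, 0.09, 0.4], [0.45, 0.65, -0.2, 0, 0, 0.09, 0.4]],
])

```text
t: 39.65
ee_pos: [522.1, 178.4, 319.1]
orientation: [0.122, 2.824, -0.018]
ft_force: [0.7, -0.7, -3.2]
width: 57.7
grasp_force: 30.0
```

Request:
step_arm([
  [[0.45, 0.4, -0.3, 0, 0, 0, 0.4], [0.27, 0.17, -0.4, 0, 0, 0, 0.4], [0, 0, -0.4, 0, 0, 0, 0.4], [0, 0, -0.3, 0, 0, 0, 0.4], [0, 0, 0, 0, 0, 0, 0.4]],
])

```text
t: 40.28
ee_pos: [557.1, 205.1, 247.7]
orientation: [0.123, 2.827, -0.02]
ft_force: [-0.6, 0.6, -4.1]
width: 57.7
grasp_force: 30.0
```

Run:
```python
from h import *
go('rack',0.5,-49.5,61)
```

```text
units [-0.001  0.019 -0.634] turn [ 0.009 -0.033 -0.004] tcp [557. 206. 216.]
```

Request:
step_arm([
  [[0, 0.019, -0.3, 0, -0.033, 0, 0.4], [0, 0, -0.2, 0, 0, 0, 0.4], [0, 0, -0.1, 0, 0, 0, 0.4], [0, 0, -0.05, 0, 0, 0, 0.4], [0, 0, -0.02, 0, 0, 0, 0.4]],
])

```text
t: 40.9
ee_pos: [557.9, 206.4, 215.6]
orientation: [0.123, 2.822, -0.018]
ft_force: [0.1, -0.6, -3.4]
width: 57.5
grasp_force: 30.0
```

Request:
step_arm([
  [[0, 0, -0.01, 0, 0, 0, 0.4], [0, 0, -0.01, 0, 0, 0, 0.4], [0, 0, -0.01, 0, 0, 0, 0.4], [0, 0, 0, 0, 0, 0, 0.4], [0, 0, 0, 0, 0, 0, 0.4]],
])

```text
t: 41.52
ee_pos: [557.8, 206.4, 214.1]
orientation: [0.123, 2.822, -0.019]
ft_force: [0.6, 0.6, -2.9]
width: 57.7
grasp_force: 30.0
```

Request:
step_arm([
  [[0, 0, -0.02, 0, 0, 0, 0.4], [0, 0, -0.015, 0, 0, 0, 0.4], [0, 0, -0.01, 0, 0, 0, 0.4], [0, 0, 0, 0, 0, 0, 0.4], [0, 0, 0, 0, 0, 0, 0.4]],
])

```text
t: 42.15
ee_pos: [557.8, 206.4, 211.8]
orientation: [0.123, 2.822, -0.019]
ft_force: [-0.4, 0.9, -3.8]
width: 57.6
grasp_force: 30.0
```

Request:
step_arm([
  [[0, 0, -0.01, 0, 0, 0, 0.4], [0, 0, 0, 0, 0, 0, 0.4], [0, 0, 0, 0, 0, 0, 0.4], [0, 0, 0, 0, 0, 0, 0.4], [0, 0, 0, 0, 0, 0, 0.4]],
])

```text
t: 42.78
ee_pos: [557.8, 206.4, 211.4]
orientation: [0.123, 2.822, -0.019]
ft_force: [-0.9, -1.3, 1.6]
width: 57.7
grasp_force: 30.0
```

Contact just made. Press a hair more, then release and retreat.

Request:
step_arm([
  [[0, 0, -0.006, 0, 0, 0, 0.4], [0, 0, 0, 0, 0, 0, 0.4], [0, 0, 0, 0, 0, 0, 0.75], [0, 0, 0, 0, 0, 0, 0.85], [0, 0, 0, 0, 0, 0, 0.85]],
])

```text
t: 43.4
ee_pos: [557.9, 206.4, 210.9]
orientation: [0.123, 2.822, -0.018]
ft_force: [0.2, 0.3, -0.4]
width: 74.8
grasp_force: 0.0
```

Request:
step_arm([
  [[-0.08, 0.01, 0.25, 0, 0, 0, 0.85], [-0.16, 0.015, 0.5, 0, 0, 0, 0.85], [-0.16, 0.015, 0.5, 0, 0, 0, 0.85], [-0.4, -0.5, 0.6, 0, 0, 0, 0.85], [-0.5, -0.6, 0.6, 0, 0, 0, 0.85]],
])

```text
t: 44.02
ee_pos: [492.2, 153.2, 335.1]
orientation: [0.121, 2.821, -0.018]
ft_force: [-0.5, -0.9, 0.1]
width: 75.0
grasp_force: 0.0
```

Request:
step_arm([
  [[-0.4, -0.6, 0.3, 0, 0, 0, 0.85], [-0.2, -0.6, 0, 0, 0, 0, 0.85], [0, -0.6, 0, 0, 0, 0, 0.85], [0, -0.4, 0, 0, 0, 0, 0.85], [0, 0, 0, 0, 0, 0, 0.85]],
])

```text
t: 44.65
ee_pos: [462.5, 42.5, 349.2]
orientation: [0.126, 2.821, -0.019]
ft_force: [0.2, 1.0, -0.9]
width: 74.8
grasp_force: 0.0
```

Run:
```python
from h import *
d=snap("top");np.savez("top10.npz",**d);b=cv2.GaussianBlur(d["pixels"],(3,3),0).astype(int)
def loc(P,fr):
    X,Y,a=FR[fr];a=np.radians(-a);r=np.array([[np.cos(a),-np.sin(a)],[np.sin(a),np.cos(a)]]);return (P[:,:2]-[X,Y])@r.T
g=cv2.cvtColor(d["pixels"],cv2.COLOR_RGB2GRAY);print(readout.get_obs()['ee_pos'].round(0),readout.get_obs()['ft_force'].round(1))
# brown sintered middles
m=((b[:,:,0]<150)&(b[:,:,0]-b[:,:,2]>12)).astype(np.uint8);k=np.zeros_like(m);k[160:225,150:260]=m[160:225,150:260];k=cv2.morphologyEx(k,cv2.MORPH_OPEN,np.ones((3,3)))
for c in cv2.findContours(k,0,1)[0]:
    if cv2.contourArea(c)>100:
        r=cv2.minAreaRect(loc(ray(d,c[:,0],50),"rack").astype(np.float32));print("sinter",np.round(r[0],1),np.round(r[1],1),round(r[2],1))
old=dict(np.load("top0.npz"))["pixels"].astype(int)
for n,(x,y,w_,h) in dict(bottle=(270,85,45,50),cup=(325,98,36,38),scraper=(172,112,62,36),case_in=(300,185,50,55)).items(): print(n,np.abs(old-d["pixels"].astype(int))[y:y+h,x:x+w_].mean().round(1))
```

```text
[463.  43. 349.] [ 0.2 -0.3  0.3]
sinter [ -38.9 -121.5] [41.4 21.8] 6.7
sinter [  1.  -48.4] [38.8 54.8] 89.8
sinter [-0.6 49.3] [38.8 58.5] 89.5
bottle 11.8
cup 13.3
scraper 14.4
case_in 23.3
```

```bash
python3 -c "
from workcell import ctrl
print(ctrl.close_job())"
```

```text
the job is handed in; nothing more can be done
None
```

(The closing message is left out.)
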